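# Clear the steel, then set the compass on its test stand

## Task

The brass sighting compass is about to be checked, so first clear the steel away from the test stand: lay the centre punch centrally in the two notches of its rest, put the round bench block in the round well and the V-block squarely in the rectangular well, leaving the loupe and the level where they are. Only when all three steel tools are in their places, gently set the compass, face up, down flat in the black cup of the test stand; do not let it drop.

Things in the scene. Friction and masses are not known exactly. Their poses are not given: they have to be found in the camera images.
- punch: Steel centre punch lying on the shelf, 133 mm long, 0.15 kg. Hexagonal shank 14 mm across flats, 90 mm long, along its x axis; tapered dark point (35 mm) at +x, short round head (8 mm) at -x. Origin on the axis at the middle of the shank, near the centre of mass, 7 mm above what it lies on. Grasp the shank across, near the origin.
- bench_block: Steel bench block: a plain round puck 56 mm in diameter and 20 mm high with a ring of dark holes in its flat top, about 0.4 kg (may differ by a quarter). Origin at the centre of its underside, z up.
- v_block: Steel V-block: 50 mm long (x), 40 mm wide (y), 32 mm high, with a V groove 26 mm wide and 13 mm deep along x in its top; the 40 mm width has flat upright sides to grasp. About 0.43 kg. Origin at the centre of its underside, z up.
- compass: Brass sighting compass, about 0.18 kg, face up: round case 52 mm in diameter, 20 mm high, white dial on top. An eye sight block at -x and a slotted upright front sight at +x stand out to 31 mm from the axis, up to 28 mm (rear) and 36 mm (front) high, at most 14 mm wide. Grasp the round case along y, clear of the sights. Origin: centre of its underside, z up.
- punch_rest: Wooden rest for the punch, fixed: base board 110 (x) by 60 (y) by 8 mm with two notched uprights, 12 mm thick, at x = -30 and +30 mm (48 mm open between them for fingers). Each notch is 32 mm wide, its flat bottom 18 mm and its cheeks 30 mm above the shelf. The punch lies in both notches along x, either way round, axis 25 mm above the shelf. Origin: centre of the underside.
- round_well: Square wooden block, fixed, 104 by 104 by 14 mm, with a round felt-floored well 74 mm in diameter and 6 mm deep in its top (floor 8 mm above the shelf). Place of the round bench block. Origin at the centre of the underside.
- square_well: Wooden block, fixed, 94 mm (x) by 84 mm (y) by 14 mm, with a rectangular felt-floored well 66 mm (x) by 56 mm (y) and 6 mm deep in its top (floor 8 mm above the shelf). Place of the V-block, its length along the well's length (x), either way round. Origin at the centre of the underside.
- stand: Compass test stand, fixed: round graduated brass plate 124 mm in diameter, 8 mm thick, carrying a black bakelite cup, 92 mm outside and 80 mm inside diameter. Cup floor 14 mm, rim 20 mm above the shelf (rim 6 mm over the floor). Place of the compass, any way round. Origin: centre of the underside.
- loupe: Bystander, not one of the steel tools: bright chrome magnifier loupe, an upright round barrel 36 mm in diameter and 38 mm high with a black band and a lens on top, standing loose. Origin at the centre of its underside.
- level: Bystander: green glass circular level on a brass foot ring, 60 mm in diameter and 22 mm high, with a pale bubble in a ring on its top, loose. Origin at the centre of its underside.

How it is judged (in metres and radians):
On the way, in this order (a step that is already met when the one before it is completed fails the run):
1. the punch lies in the notched rest, the bench block in the round well and the V-block squarely in the rectangular well, all let go (horizontal distance between punch and punch_rest below 0.025 m and z of punch in the frame of punch_rest between 0.021 and 0.029 m and angle between the x axis of punch and the x axis of punch_rest, either way round below 0.3 rad and horizontal distance between bench_block and round_well below 0.012 m and z of bench_block in the frame of round_well between 0.004 and 0.012 m and angle between each of bench_block, v_block's own z axis and vertical below 0.15 rad and horizontal distance between v_block and square_well below 0.012 m and z of v_block in the frame of square_well between 0.004 and 0.012 m and angle between the x axis of v_block and the x axis of square_well, either way round below 0.35 rad and contact force between the fingers and punch below 0.1 N and contact force between the fingers and bench_block below 0.1 N and contact force between the fingers and v_block below 0.1 N), for 0.2 s.
2. after that, the compass sits flat in the cup of the stand (horizontal distance between compass and stand below 0.015 m and z of compass in the frame of stand between 0.01 and 0.018 m and angle between compass's own z axis and vertical below 0.15 rad), for 0.2 s.
At the end, for the whole second after the job is handed in: Flat on the floor of its place, at rest: punch in both notches (shank middle 25 mm from centre, 0.3 rad), bench block in the round well (12 mm), V-block upright in the rectangular well (12 mm, 0.35 rad); compass, set last, face up in the cup (15 mm, 0.15 rad). Heights within 4 mm (all of step 2 and horizontal distance between punch and punch_rest below 0.025 m and z of punch in the frame of punch_rest between 0.021 and 0.029 m and angle between the x axis of punch and the x axis of punch_rest, either way round below 0.3 rad and horizontal distance between bench_block and round_well below 0.012 m and z of bench_block in the frame of round_well between 0.004 and 0.012 m and angle between each of bench_block, v_block's own z axis and vertical below 0.15 rad and horizontal distance between v_block and square_well below 0.012 m and z of v_block in the frame of square_well between 0.004 and 0.012 m and angle between the x axis of v_block and the x axis of square_well, either way round below 0.35 rad and linear speed of each of punch, bench_block, v_block, compass below 0.02 m/s); the robot touches nothing.
It fails at once if the loupe is shifted by more than 20 mm or knocked over (distance of loupe from where it was at the start of the episode above 0.02 m or angle between loupe's own z axis and vertical above 0.5 rad).
It fails at once if the level is shifted by more than 20 mm or tipped (distance of level from where it was at the start of the episode above 0.02 m or angle between level's own z axis and vertical above 0.5 rad).
It fails at once if the compass is dropped (falling freely faster than 0.5 m/s, about 13 mm) (contact force between the fingers and compass below 0.05 N and linear speed of compass above 0.5 m/s).
It also fails if it takes over 112 s, if anything falls off the work surface, if the arm or the gripper's body presses on something with over 40 N, if the wrist force passes 120 N, or if a joint passes its speed limit or range.

## Robot

A 6-joint arm with a two-finger parallel gripper is mounted at the origin on the work surface. World frame = base frame: x ahead of the robot, y to its left, z up, the work surface at z = 0. Lengths are in m, angles in degrees, forces in N, time in s.
With the tool pointing down it reaches from about 0.35 to 0.875 m from the base axis. Payload 4.2 kg.
Tool frame: the origin (TCP) lies between the finger pads; the fingertips stand 17 mm ahead of it and the grasp point (between the pads) lies 2 mm behind it; z points along the fingers, y is the line along which they close (so a half turn about z gives the same grasp; the last joint's range is limited). The gripper opens to 87 mm and grips with 3 to 60 N. Pads are 19 mm wide; open, the fingers measure 117 mm over their backs; the gripper's body (75 mm by 190 mm) begins 51 mm behind the grasp point.
Start: joints at [-61.788, 22.042, 0.453, 0, -68.411, -14.817], TCP at [0.145, -0.608, 0.24] pointing down, gripper open.
Joint ranges: [-179.83, 179.83], [-69.29, 118.12], [-61.27, 80.66], [-181.25, 117.63], [-171.15, -9.14], [-177.46, 177.46]. Speed limits (degrees/s): [159.86, 159.86, 180, 180, 180, 180].

## Interface

Orientations are given as a 3x3 rotation matrix whose columns are the frame's x, y, z axes.
In Python, from station import r gives the robot as it stands.
- The arm moves only by the tool servo_tool, never from a script. Its argument "targets" is a list of rows, each a list of 5 numbers: the shift along the world's x, y, z in units of 30 mm (1.0 is 30 mm), then the turn about the world's z in rad, then the finger opening in mm, from 0 to 87. In form: [[x, y, z, turn, gripper], ...]. A call has exactly 5 rows; each row is the pose to reach, as a shift and turn from the pose commanded when the call began; what a row does not reach only later rows make up. A row lasts 1/12 s, in which the tool goes at most 41.7 mm and 7.16 degrees, less where a joint would pass 70% of its speed; a pose out of reach is approached as far as the arm can. A call with a gripper value outside its range is refused whole. The fingers move at their own pace and stop on an object; the grip force is fixed at half the most. Time passes only in rows, so rows that repeat a pose let the fingers close, or fill a call up. It gives the time, the measured TCP pose, the force, the opening and the grip force at its end, in the units of the state.
- r.sense(): the state, without advancing time (a new reading comes with each control period).
- r.capture(name): name is "scene" or "top" or "wrist"; returns a dict with "pixels" (384x512x3 uint8, red, green, blue), "fx", "fy", "cx", "cy" (pixels), "world_from_camera" (4x4, takes a point from camera to world coordinates). Camera axes: x right, y down, z forward; pixel columns grow to the right and rows downward; lengths in m; the calibration is good to about 2 mm. A picture is of the moment at which its call begins. There is no depth.
- r.finish_job(): hands the job in; it is judged then, once.
The state is a dict: "time_s": time; "joints": joint angles; "joint_velocities": joint speeds; "effort": joint torques, N m; "tcp_pos": TCP position; "ee_rot": TCP orientation; "wrist_force": force on the tool from outside, world axes, zero at the start; "moment": the same for the moment, N m; "gripper_width": opening from 0.0 (shut) to 1.0 (fully open); "gripper_force": force on a finger pad.
Only numpy, scipy, OpenCV 4.12 (cv2) and the standard library are available. Lean on these libraries where they do the work, as an engineer would, in place of code of your own. Each camera call takes 0.05 s, during which the arm holds its last target. There are 200 camera calls.

## Working session

There is one attempt and no reset: what is moved stays moved. The work goes in short steps, Python scripts to look and compute and a tool call to move; the robot and the scene stay as the last step left them, time stands still between calls to the robot, and variables do not carry over. Pictures are saved under pics/ and viewed, at most 14 in all, crops included, and the job is handed in when it is done.

Besides the shell and the picture viewer there is one more tool, called after "Request:" as name(argument=value, ...), one argument or row to a line, values as JSON. servo_tool: Moves the arm, as the interface text tells. Its arguments: {"type":"object","properties":{"targets":{"type":"array","items":{"type":"array","items":{"type":"number"}}}},"required":["targets"]}

```bash
mkdir -p pics; ls
python3 - <<'E'
from station import r
import cv2,numpy as np,pickle
s=r.sense();print({k:np.round(v,3).tolist() for k,v in s.items()})
for n in("scene","top","wrist"):
    c=r.capture(n);pickle.dump(c,open(f'pics/{n}0.pkl','wb'));cv2.imwrite(f'pics/{n}0.png',c["pixels"][:,:,::-1])
    print(n,c["fx"],c["fy"],c["cx"],c["cy"],np.round(c["world_from_camera"],3).tolist())
E
```

```text
pics
{'time_s': 0.0, 'joints': [-61.786, 22.091, 0.379, -0.03, -68.412, -14.817], 'joint_velocities': [-0.067, -0.076, -0.065, 0.028, -0.014, -0.051], 'effort': [0.001, -39.067, 18.74, 4.22, 0.011, -0.0], 'tcp_pos': [0.145, -0.607, 0.238], 'ee_rot': [[-0.973, -0.232, -0.001], [-0.232, 0.973, 0.002], [0.0, 0.002, -1.0]], 'wrist_force': [0.792, -0.41, 0.085], 'moment': [-0.026, -0.077, -0.03], 'gripper_force': 0.0, 'gripper_width': 1.001}
scene 361.337025740219 361.337025740219 253.995038571998 192.59584131970982 [[0.05, 0.702, -0.711, 1.235], [0.999, -0.047, 0.023, -0.035], [-0.018, -0.711, -0.703, 0.74], [0.0, 0.0, 0.0, 1.0]]
top 356.638054359653 356.638054359653 251.70697513037433 194.84550952818103 [[-0.014, -0.997, 0.075, 0.435], [-1.0, 0.015, 0.001, 0.007], [-0.002, -0.075, -0.997, 0.902], [0.0, 0.0, 0.0, 1.0]]
wrist 282.70725750183334 282.70725750183334 257.480392439215 192.02500525038096 [[-0.231, 0.937, 0.263, 0.073], [0.973, 0.222, 0.065, -0.625], [0.002, 0.271, -0.963, 0.383], [0.0, 0.0, 0.0, 1.0]]
```

View pics/top0.png

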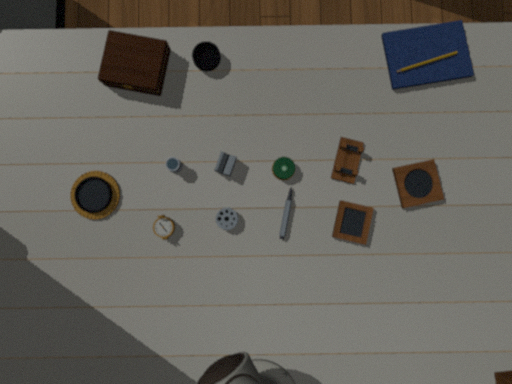

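View pics/scene0.png

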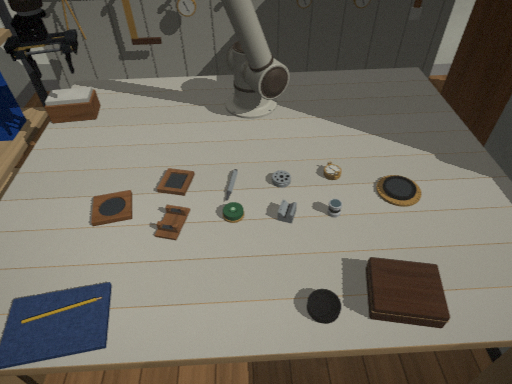

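```bash
cat > h.py <<'E'
import cv2,numpy as np,pickle
def ray(c,uv):
    M=np.array(c["world_from_camera"]);d=np.array([(uv[0]-c["cx"])/c["fx"],(uv[1]-c["cy"])/c["fy"],1.])
    return M[:3,3],M[:3,:3]@d
def plane(c,uv,z):
    o,d=ray(c,uv);return o+d*(z-o[2])/d[2]
def tri(views):  # [(c,uv),...] -> point, rms miss
    A=np.zeros((3,3));b=np.zeros(3);P=[]
    for c,uv in views:
        o,d=ray(c,uv);d/=np.linalg.norm(d);Q=np.eye(3)-np.outer(d,d);A+=Q;b+=Q@o;P.append((Q,o))
    x=np.linalg.solve(A,b);return x,max(np.linalg.norm(Q@(x-o)) for Q,o in P)
def proj(c,p):
    M=np.linalg.inv(c["world_from_camera"]);q=M[:3,:3]@np.asarray(p,float)+M[:3,3]
    return np.array([q[0]/q[2]*c["fx"]+c["cx"],q[1]/q[2]*c["fy"]+c["cy"]])
def load(n): return pickle.load(open(f'pics/{n}.pkl','rb'))
def snap(r,n,tag):
    c=r.capture(n);pickle.dump(c,open(f'pics/{tag}.pkl','wb'));cv2.imwrite(f'pics/{tag}.png',c["pixels"][:,:,::-1]);return c
E
python3 - <<'E'
from h import *
t,s=load('top0'),load('scene0')
pts=dict(stand=((95,195),(399,190)),compass=((164,228),(333,173)),loupe=((175,164),(335,204)),v=((226,165),(287,212)),bench=((227,218),(282,178)),level=((284,168),(233,211)),punch=((286,218),(231,185)),rest=((347,161),(172,222)),rw=((418,184),(112,207)),sw=((353,223),(176,181)))
for k,(a,b) in pts.items():
    x,e=tri([(t,a),(s,b)]);print(k,x.round(3),round(e,4),plane(t,a,.02)[:2].round(3))
i=cv2.resize(cv2.imread('pics/top0.png')[120:260,60:450],None,fx=2,fy=2,interpolation=3);i2=cv2.imread('pics/scene0.png')[145:250,80:430];i2=cv2.resize(i2,(780,234),interpolation=3)
cv2.imwrite('pics/c0.png',cv2.convertScaleAbs(np.vstack([i,i2]),alpha=1.6))
E
```

```text
stand [0.508 0.406 0.003] 0.0017 [0.506 0.397]
compass [0.422 0.231 0.003] 0.0021 [0.422 0.225]
loupe [0.579 0.199 0.034] 0.0035 [0.581 0.198]
v [0.578 0.073 0.01 ] 0.0015 [0.577 0.071]
bench [0.445 0.072 0.014] 0.0024 [0.445 0.07 ]
level [ 0.568 -0.073  0.014] 0.0011 [ 0.567 -0.074]
punch [ 0.443 -0.078 -0.007] 0.0002 [ 0.442 -0.076]
rest [ 0.586 -0.237  0.001] 0.0006 [ 0.582 -0.231]
rw [ 0.523 -0.412  0.006] 0.0003 [ 0.522 -0.406]
sw [ 0.428 -0.244  0.006] 0.0011 [ 0.428 -0.241]
```

View pics/c0.png

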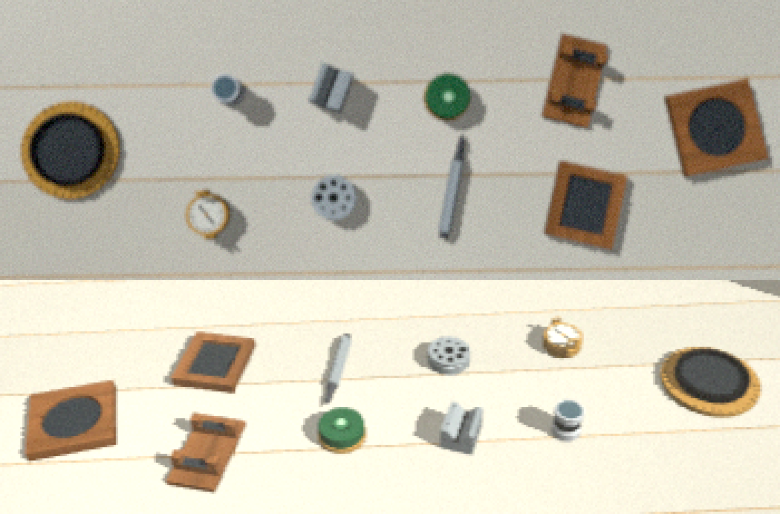

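Request:
servo_tool(
  targets=[
    [0.9, 1.0, 0, 0, 87],
    [1.8, 2.0, 0, 0, 87],
    [2.7, 3.0, 0, 0, 87],
    [3.6, 4.0, 0, 0, 87],
    [4.5, 5.0, 0, 0, 87],
  ],
)

```text
time_s: 0.57
tcp_pos: [0.2805, -0.4564, 0.2393]
ee_rot: [[-0.973, -0.231, -0.0], [-0.231, 0.973, 0.0], [0.0, 0.0, -1.0]]
wrist_force: [0.4, -0.4, 1.1]
gripper_width: 1.002
gripper_force: 0.0
```

Request:
servo_tool(
  targets=[
    [0.9, 1.0, 0, 0, 87],
    [1.8, 2.0, 0, 0, 87],
    [2.7, 3.0, 0, 0, 87],
    [3.6, 4.0, 0, 0, 87],
    [4.5, 5.0, 0, 0, 87],
  ],
)

```text
time_s: 0.98
tcp_pos: [0.4156, -0.3061, 0.2396]
ee_rot: [[-0.973, -0.232, 0.0], [-0.232, 0.973, 0.0], [-0.0, 0.0, -1.0]]
wrist_force: [0.2, -0.2, 0.0]
gripper_width: 1.007
gripper_force: 0.0
```

Run:
```python
from station import r
from h import *
s=r.sense();print(s['time_s'],s['tcp_pos'],s['ee_rot'],s['joint_velocities'])
snap(r,'wrist','w1')
```

```text
0.9833 [ 0.41564501 -0.30610612  0.23956662] [[-9.72761342e-01 -2.31808907e-01  4.50760972e-05]
 [-2.31808902e-01  9.72761339e-01  9.73235992e-05]
 [-6.64087619e-05  8.42235944e-05 -9.99999994e-01]] [ 52.58704733   3.32429602   4.25516442   0.23349207  -0.56526323
 -52.18778567]
```

Request:
servo_tool(
  targets=[
    [0.1, 1.2, 0, 0, 87],
    [0.1, 2.5, 0, 0, 87],
    [0.1, 3.8, 0, 0, 87],
    [0.1, 5, 0, 0, 87],
    [0.1, 6, 0, 0, 87],
  ],
)

```text
time_s: 1.45
tcp_pos: [0.4172, -0.126, 0.2394]
ee_rot: [[-0.973, -0.232, -0.0], [-0.232, 0.973, 0.0], [0.0, 0.0, -1.0]]
wrist_force: [0.5, -0.1, -0.3]
gripper_width: 0.999
gripper_force: 0.0
```

Request:
servo_tool(
  targets=[
    [0, 1.2, 0, 0, 87],
    [0, 2.4, 0, 0, 87],
    [0, 3, 0, 0, 87],
    [0, 3, 0, 0, 87],
    [0, 3, 0, 0, 87],
  ],
)

```text
time_s: 1.87
tcp_pos: [0.4177, -0.0373, 0.2395]
ee_rot: [[-0.972, -0.234, -0.0], [-0.234, 0.972, 0.0], [0.0, 0.0, -1.0]]
wrist_force: [0.3, -0.5, -0.4]
gripper_width: 0.992
gripper_force: 0.0
```

Run:
```python
from station import r
from h import *
s=r.sense();print(s['time_s'],s['tcp_pos'],s['joint_velocities'])
snap(r,'wrist','w2')
```

```text
1.8667 [ 0.41766441 -0.03725284  0.23953117] [-2.26914449  0.33856005 -0.02368831  0.08771997 -0.11864586  0.21699443]
```

View pics/w1.png

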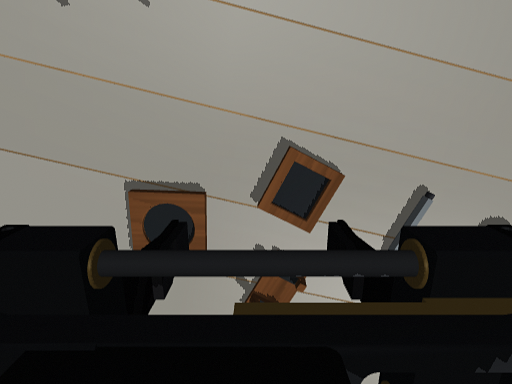

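View pics/w2.png

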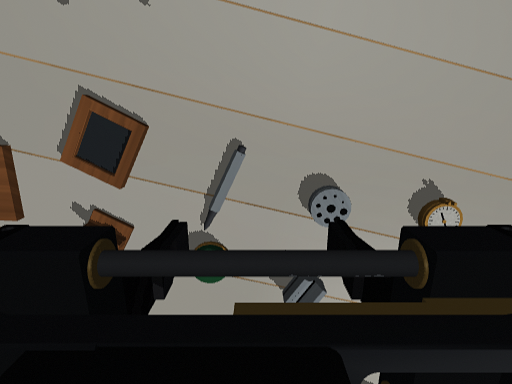

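Request:
servo_tool(
  targets=[
    [1.1, 0.8, 0.2, 0, 87],
    [2.2, 1.6, 0.4, 0, 87],
    [3.3, 2.4, 0.6, 0, 87],
    [4.4, 3.2, 0.8, 0, 87],
    [5.5, 4, 1, 0, 87],
  ],
)

```text
time_s: 2.33
tcp_pos: [0.5844, 0.0814, 0.2695]
ee_rot: [[-0.973, -0.229, -0.001], [-0.229, 0.973, -0.0], [0.001, -0.0, -1.0]]
wrist_force: [1.0, -0.5, 0.8]
gripper_width: 0.999
gripper_force: 0.0
```

Request:
servo_tool(
  targets=[
    [0.5, 1.2, 0, 0, 87],
    [1, 2.4, 0, 0, 87],
    [1, 3.5, 0, 0, 87],
    [1, 4, 0, 0, 87],
    [1, 4, 0, 0, 87],
  ],
)

```text
time_s: 2.75
tcp_pos: [0.6132, 0.2035, 0.268]
ee_rot: [[-0.972, -0.233, -0.002], [-0.233, 0.972, -0.001], [0.002, -0.0, -1.0]]
wrist_force: [0.2, -0.8, -0.2]
gripper_width: 1.0
gripper_force: 0.0
```

Run:
```python
from station import r
from h import *
print(r.sense()['tcp_pos']);snap(r,'wrist','wA')
```

```text
[0.61324569 0.20352074 0.26798961]
```

Request:
servo_tool(
  targets=[
    [0, -1.3, 0, 0, 87],
    [0, -2.6, 0, 0, 87],
    [0, -3.9, 0, 0, 87],
    [0, -5.2, 0, 0, 87],
    [0, -6.2, 0, 0, 87],
  ],
)

```text
time_s: 3.22
tcp_pos: [0.6116, 0.0111, 0.2701]
ee_rot: [[-0.974, -0.228, -0.0], [-0.228, 0.974, -0.001], [0.0, -0.001, -1.0]]
wrist_force: [0.3, 0.3, 0.2]
gripper_width: 0.999
gripper_force: 0.0
```

Request:
servo_tool(
  targets=[
    [0, -1, 0, 0, 87],
    [0, -1.8, 0, 0, 87],
    [0, -1.8, 0, 0, 87],
    [0, -1.8, 0, 0, 87],
    [0, -1.8, 0, 0, 87],
  ],
)

```text
time_s: 3.63
tcp_pos: [0.6123, -0.0392, 0.2698]
ee_rot: [[-0.973, -0.23, 0.0], [-0.23, 0.973, 0.0], [-0.0, 0.0, -1.0]]
wrist_force: [0.5, 0.5, 0.2]
gripper_width: 0.997
gripper_force: 0.0
```

Run:
```python
from station import r
from h import *
print(r.sense()['tcp_pos']);snap(r,'wrist','wB')
```

```text
[ 0.61230305 -0.03918437  0.26980483]
```

Request:
servo_tool(
  targets=[
    [0, -1.3, 0, 0, 87],
    [0, -2.6, 0, 0, 87],
    [0, -3.9, 0, 0, 87],
    [0, -5.2, 0, 0, 87],
    [0, -6.2, 0, 0, 87],
  ],
)

```text
time_s: 4.1
tcp_pos: [0.6128, -0.2253, 0.2696]
ee_rot: [[-0.973, -0.233, -0.0], [-0.233, 0.973, -0.0], [0.0, -0.0, -1.0]]
wrist_force: [0.3, -0.3, 0.9]
gripper_width: 1.002
gripper_force: 0.0
```

Request:
servo_tool(
  targets=[
    [0, -1, 0, 0, 87],
    [0, -1.8, 0, 0, 87],
    [0, -1.8, 0, 0, 87],
    [0, -1.8, 0, 0, 87],
    [0, -1.8, 0, 0, 87],
  ],
)

```text
time_s: 4.52
tcp_pos: [0.613, -0.2769, 0.2694]
ee_rot: [[-0.973, -0.233, -0.0], [-0.233, 0.973, 0.0], [0.0, 0.0, -1.0]]
wrist_force: [0.1, 0.6, 0.2]
gripper_width: 0.998
gripper_force: 0.0
```

Run:
```python
from station import r
from h import *
s=r.sense();print(s['time_s'],s['tcp_pos']);snap(r,'wrist','wC')
I=[cv2.imread(f'pics/w{k}.png')[:230] for k in 'ABC']
o=np.zeros((600,800,3),np.uint8)
for j,i in enumerate(I[:2]):
    q=cv2.resize(i,None,fx=1.3,fy=1.3,interpolation=3);o[j*300:j*300+q.shape[0],:q.shape[1]]=q
cv2.imwrite('pics/AB.png',cv2.convertScaleAbs(o,alpha=1.5))
cv2.imwrite('pics/C.png',cv2.convertScaleAbs(cv2.resize(I[2],None,fx=1.5,fy=1.5,interpolation=3),alpha=1.5))
```

```text
4.5167 [ 0.61302867 -0.27688984  0.26936575]
```

View pics/AB.png

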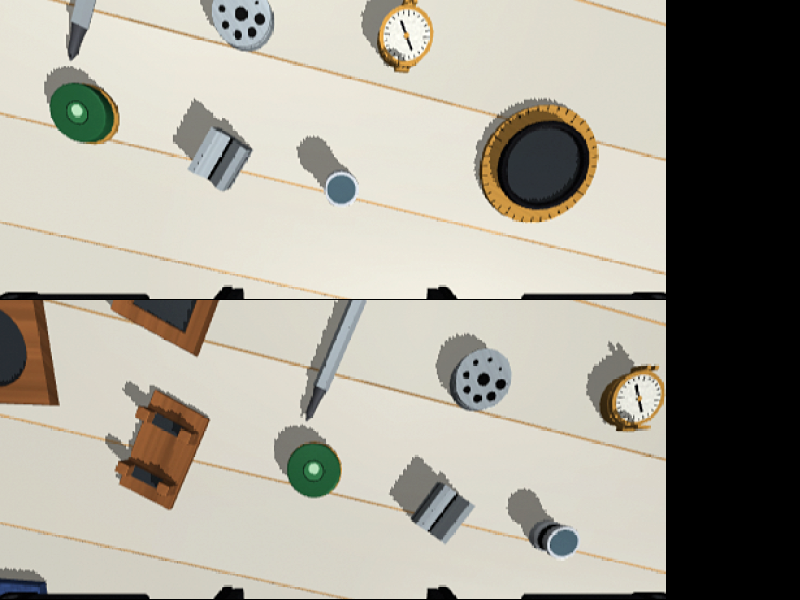

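View pics/C.png

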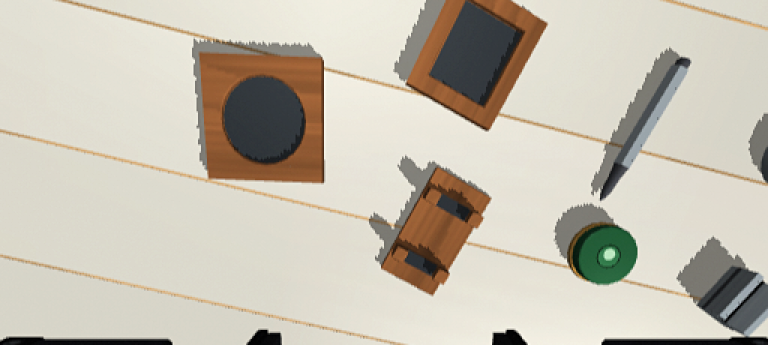

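```bash
cat > seg.py <<'E'
from h import *
co=dict(stand=(.507,.40),compass=(.422,.227),loupe=(.581,.198),v=(.578,.072),bench=(.445,.071),level=(.567,-.074),punch=(.443,-.077),rest=(.584,-.234),rw=(.522,-.408),sw=(.428,-.242))
def mask(c,kind):
    p=cv2.GaussianBlur(c["pixels"],(3,3),0).astype(int);R,G,B=p[...,0],p[...,1],p[...,2]
    if kind=='steel': m=(B-R>4)
    if kind=='felt': m=(R<60)&(B>=R)&(G-R<25)&(p.max(2)<80)
    if kind=='wood': m=(R-B>35)&(R>1.6*B)
    if kind=='green': m=(G-R>15)&(G-B>10)
    if kind=='brass': m=(R-B>45)
    return m.astype(np.uint8)*255
def near(c,m,name,R=60,minA=60):
    q=proj(c,(*co[name],.015));cs,_=cv2.findContours(m,cv2.RETR_EXTERNAL,cv2.CHAIN_APPROX_NONE)
    cs=[k for k in cs if cv2.contourArea(k)>minA]
    best=[k for k in cs if np.linalg.norm(cv2.minAreaRect(k)[0]-q)<R]
    return max(best,key=cv2.contourArea) if best else None
E
python3 - <<'E'
from seg import *
jobs=[('punch','steel',('w2','wC')),('bench','steel',('w2','wB')),('v','steel',('wA','wB')),('loupe','steel',('wA','wB')),('level','green',('wB','wC')),('compass','brass',('wA','w2')),('stand','brass',('wA',)),('rw','felt',('wC','w1')),('sw','felt',('wC','w2')),('rest','wood',('wB','wC')),('rw','wood',('wC',)),('sw','wood',('wC','w2'))]
V={}
for n,k,vs in jobs:
    P=[]
    for v in vs:
        c=load(v);V.setdefault(v,cv2.convertScaleAbs(cv2.imread(f'pics/{v}.png'),alpha=1.4));b=near(c,mask(c,k),n)
        if b is None: print(n,k,v,'none',proj(c,(*co[n],.015)));continue
        cv2.drawContours(V[v],[b],-1,(0,0,255),1)
        rc=cv2.minAreaRect(b);M=cv2.moments(b);cen=(M['m10']/M['m00'],M['m01']/M['m00'])
        bx=np.array([plane(c,x,.015)[:2] for x in cv2.boxPoints(rc)]);e1,e2=bx[1]-bx[0],bx[2]-bx[1]
        if np.linalg.norm(e1)<np.linalg.norm(e2):e1,e2=e2,e1
        P.append((c,cen));print(n,k,v,'px',np.round(cen,1),'xy@15',plane(c,cen,.015)[:2].round(4),'L',[round(1e3*np.linalg.norm(e)) for e in(e1,e2)],'ang',round(np.degrees(np.arctan2(e1[1],e1[0])),1))
    if len(P)==2: x,e=tri(P);print('   tri',x.round(4),round(e,4))
o=np.vstack([np.hstack([V['wA'][:230],V['wB'][:230]]),np.hstack([V['wC'][:230],V['w2'][:230]])])
cv2.imwrite('pics/seg.png',cv2.resize(o,(800,460 *800//1024),interpolation=cv2.INTER_AREA))
E
```

```text
punch steel w2 px [226.4 181.6] xy@15 [ 0.4425 -0.0746] L [122, 14] ang 167.4
punch steel wC px [434.1  76.7] xy@15 [ 0.4431 -0.0786] L [122, 14] ang 167.5
   tri [ 0.4428 -0.0755  0.0107] 0.0011
bench steel w2 px [329.3 205. ] xy@15 [0.442  0.0698] L [55, 53] ang 36.5
bench steel wB px [370.4  60.8] xy@15 [0.444  0.0715] L [55, 55] ang 20.6
   tri [0.4431 0.072  0.0109] 0.0008
v steel wA px [160.9 117. ] xy@15 [0.5774 0.0594] L [53, 22] ang 158.7
v steel wB px [347.4 168.4] xy@15 [0.5862 0.0869] L [50, 22] ang 158.2
   tri [0.5776 0.0722 0.056 ] 0.0039
loupe steel wA px [262.  144.6] xy@15 [0.5815 0.202 ] L [36, 34] ang 14.4
loupe steel wB px [432.5 185.8] xy@15 [0.5822 0.2159] L [36, 35] ang 103.2
   tri [0.5797 0.2012 0.0366] 0.0003
level green wB px [240.8 130.7] xy@15 [ 0.5694 -0.0733] L [55, 54] ang 59.1
level green wC px [404.5 169.8] xy@15 [ 0.5693 -0.0705] L [56, 55] ang 22.5
   tri [ 0.569  -0.0731  0.0197] 0.0001
compass brass wA px [312.   26.8] xy@15 [0.4244 0.2284] L [54, 52] ang 55.2
compass brass w2 px [443.5 211.3] xy@15 [0.4138 0.2262] L [52, 36] ang 103.5
   tri [0
[... 157 characters left out ...]
L [68, 66] ang 10.3
rw felt w1 none [169.66698993 226.22012133]
sw felt wC px [316.3  35.2] xy@15 [ 0.432  -0.2435] L [62, 52] ang 164.2
sw felt w2 px [103.2 142.5] xy@15 [ 0.4288 -0.2402] L [64, 50] ang 163.7
   tri [ 0.4303 -0.2429  0.0092] 0.0002
rest wood wB px [125.6 115.2] xy@15 [ 0.5851 -0.2306] L [109, 69] ang 161.2
rest wood wC px [295.9 144.5] xy@15 [ 0.5707 -0.2319] L [76, 61] ang 163.6
   tri [ 0.578  -0.2312  0.0141] 0.0072
rw wood wC px [174.9  77.4] xy@15 [ 0.5231 -0.4103] L [106, 104] ang 11.1
sw wood wC px [316.7  39.3] xy@15 [ 0.4364 -0.2417] L [94, 83] ang 165.2
sw wood w2 px [102.7 142.2] xy@15 [ 0.4285 -0.2408] L [94, 90] ang 159.9
   tri [ 0.4322 -0.2424  0.008 ] 0.0028
```

View pics/seg.png

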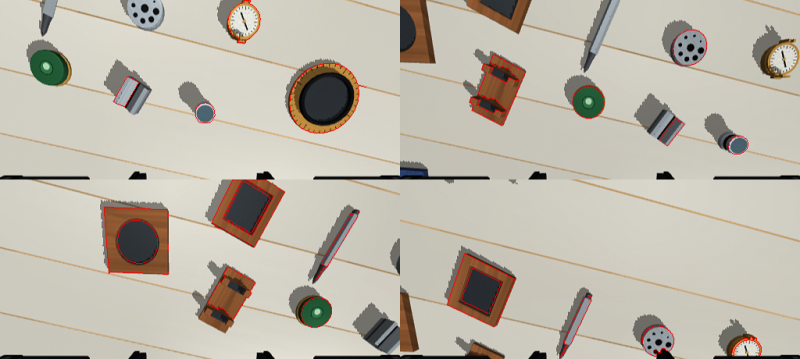

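Run:
```python
from seg import *
# rest felt patches
for v in('wB','wC'):
    c=load(v);m=mask(c,'felt');q=proj(c,(*co['rest'],.015));cs,_=cv2.findContours(m,0,1)
    P=[]
    for k in cs:
        M=cv2.moments(k)
        if M['m00']>15:
            p=np.array([M['m10'],M['m01']])/M['m00']
            if np.linalg.norm(p-q)<45:P.append(p);print(v,p.round(1),M['m00'],plane(c,p,.018)[:2].round(4))
    b=near(c,cv2.morphologyEx(mask(c,'wood')|m,cv2.MORPH_CLOSE,np.ones((5,5))),'rest');rc=cv2.minAreaRect(b)
    print('all',np.round(rc,1) if 0 else rc,[plane(c,x,.004)[:2].round(4).tolist() for x in cv2.boxPoints(rc)])
for v in('wA','wB'):
    c=load(v);p=c["pixels"].astype(int);q=proj(c,(.578,.072,.03)).astype(int);print(v,q)
    d=(p[...,2]-p[...,0])[q[1]-24:q[1]+25:2,q[0]-28:q[0]+29:2];g=p[...,1][q[1]-24:q[1]+25:2,q[0]-28:q[0]+29:2]
    print(d); 
ims=[cv2.resize(cv2.imread(f'pics/{v}.png')[y-35:y+35,x-45:x+45],None,fx=4.4,fy=4.4,interpolation=3) for v,x,y in(('wA',168,120),('wB',340,163))]
ims2=[cv2.resize(cv2.imread(f'pics/{v}.png')[y-35:y+35,x-45:x+45],None,fx=4.4,fy=3.8,interpolation=3) for v,x,y in(('wA',312,35),('wB',485,80))]
ims2[1]=ims2[1][:, :396]
h=min(i.shape[1] for i in ims+ims2)
print([i.shape for i in ims+ims2])
w=lambda i:cv2.resize(i,(396,290))
cv2.imwrite('pics/vz.png',cv2.convertScaleAbs(np.vstack([np.hstack([w(x) for x in ims]),np.hstack([w(x) for x in ims2])]),alpha=1.5))
```

```text
wB [111.4 135.5] 114.5 [ 0.6164 -0.2456]
wB [127.5  95.2] 128.0 [ 0.5586 -0.2296]
all ((122.11968994140625, 113.69921875), (54.82923126220703, 78.73065948486328), 24.304550170898438) [[0.633, -0.2943], [0.5271, -0.2581], [0.5401, -0.1889], [0.6493, -0.2211]]
wC [279.9 174.8] 108.0 [ 0.6173 -0.2431]
wC [301.6 137.8] 118.0 [ 0.5597 -0.2271]
all ((291.1216735839844, 155.00592041015625), (43.46982955932617, 76.8075942993164), 29.357751846313477) [[0.6335, -0.2785], [0.5282, -0.2493], [0.5438, -0.1891], [0.6524, -0.215]]
wA [166 119]
[[-11  -5  -5  -6  -6  -6  -6  -6  -6  -6  -7  -6  -6  -6  -6  -6  -5  -6
   -6  -8 -10 -10 -10  -9  -9  -9 -11 -10 -10]
 [ -6  -6  -5  -6  -5  -5  -6  -5  -6  -5  -6  -6   1  -3  -3  -5  -7  -7
   -6  -5  -5 -10 -10 -10  -9 -11 -10 -10 -10]
 [ -6  -5  -5  -5  -6  -5  -6  -5  -5  -5  -6  -7  13  11   6   4   2  -4
   -6  -6  -6  -8 -10 -10 -10 -10 -10 -10 -10]
 [ -6  -5  -5  -6  -6  -6  -6  -6  -6  -5  -6   7  12  11  12  11   4   6
   -3  -6  -5  -6  -9 -10  -9 -10  -9 -10  -9]
 [ -6  -6  -6  -6  -5  -6  -6  -5  -6  -6  -4  12  12  12  13  12  13  11
    4  
[... 4860 characters left out ...]
  -9 -10  -9  -7  -7 -21 -36 -57]
 [ -9 -10 -10 -10  -9 -10 -10  -8   1   6   5   6   6   6   6   9  10  10
   -6 -11 -10 -11 -10 -10 -10 -10  -9  -9  -7]
 [ -9 -10  -9 -10 -10  -9 -10  -9 -10  -1   7   6   6   5   8  11  12   3
  -12 -11 -10 -10 -10 -10  -9 -10 -11 -10 -10]
 [ -9 -10 -10 -10 -10  -9  -9  -9  -9 -10  -7   7   6   7  12  11   6 -11
  -11 -11 -10 -10 -11 -10 -11 -10 -10 -10 -10]
 [ -9 -10  -9 -10  -9 -10 -10  -9 -10  -9 -10  -8   1  12  11  12 -12 -10
  -10 -11 -10 -11 -10 -10 -10 -10 -10 -10  -9]
 [-11 -10 -11 -10 -10  -9 -10 -10 -10 -10 -10 -11 -11  -1  12  -9 -11 -10
  -10 -10 -10 -10 -11 -10 -10 -10 -10 -10 -10]]
[(308, 396, 3), (308, 396, 3), (266, 396, 3), (266, 317, 3)]
```

View pics/vz.png

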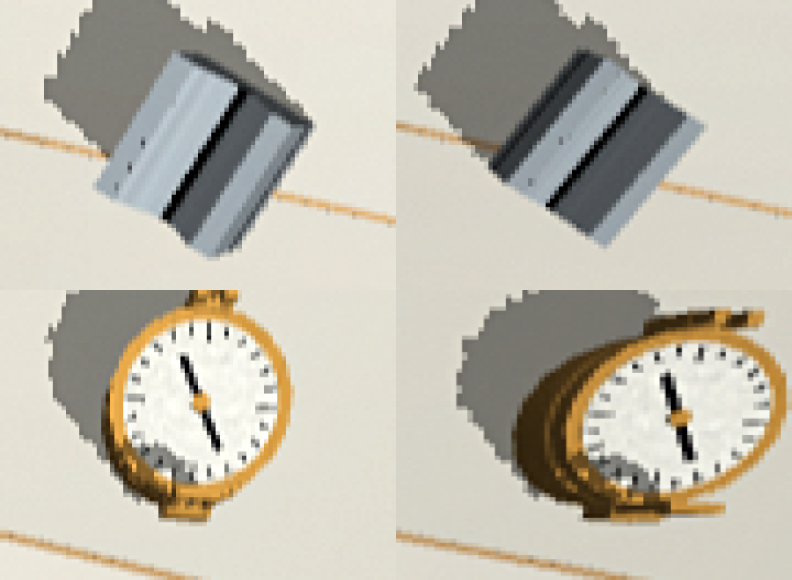

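Run:
```python
from h import *
A,B=load('wA'),load('wB')
pa=lambda x,y:(123+x/4.4,85+y/4.143); pb=lambda x,y:(295+x/4.4,128+y/4.143)
cs=[plane(B,pb(*p),.032)[:2] for p in((204,52),(307,125),(211,246),(106,178))]
print(np.round(cs,4).tolist(),np.mean(cs,0).round(4))
d=np.diff(np.array(cs+[cs[0]]),axis=0);print([(round(1e3*np.linalg.norm(e)),round(np.degrees(np.arctan2(e[1],e[0])),1)) for e in d])
print('h',tri([(A,pa(297,122)),(B,pb(307,125))]),tri([(A,pa(207,250)),(B,pb(211,246))]))
ca=(267+201/4.4,113/4.143);cb=(440+284/5.5,45+128/4.143)
print('compass',tri([(A,ca),(B,cb)]),plane(A,ca,.02))
q=lambda x,y:plane(A,(267+x/4.4,y/4.143),.02)
for a,b in(((208,40),(193,188)),((135,118),(268,118))):
    e=q(*b)-q(*a);print(np.degrees(np.arctan2(e[1],e[0])),np.linalg.norm(e))
# stand felt cup
p=A["pixels"].astype(int);m=((p.max(2)<75)).astype(np.uint8)*255;m[225:]=0
from seg import near
k=near(A,m,'stand',40);el=cv2.fitEllipse(k);print(el,plane(A,el[0],.017),plane(A,el[0],.02))
T=load('top0');p=T["pixels"].astype(int);m=((p.max(2)<60)).astype(np.uint8)*255;k=near(T,m,'stand',30);e2=cv2.fitEllipse(k);print(e2,tri([(A,el[0]),(T,e2[0])]))
```

```text
[[0.55, 0.0611], [0.5653, 0.0994], [0.6113, 0.0832], [0.5965, 0.044]] [0.5808 0.0719]
[(41, np.float64(68.2)), (49, np.float64(-19.4)), (42, np.float64(-110.7)), (50, np.float64(159.8))]
h (array([0.56475003, 0.10092357, 0.02818851]), np.float64(0.000812164188497634)) (array([0.61003303, 0.08242908, 0.03389528]), np.float64(0.0009327996552813418))
compass (array([0.42646518, 0.22874658, 0.02101725]), np.float64(2.7177744324824676e-05)) [0.42613738 0.22885846 0.02      ]
10.319486205743084 0.03967695449179126
103.43595863616589 0.03755725208251769
((410.7452087402344, 124.28253936767578), (73.91667938232422, 83.105712890625), 71.83468627929688) [0.50759303 0.3926563  0.017     ] [0.50785237 0.39109091 0.02      ]
((93.75376892089844, 194.71945190429688), (35.81814193725586, 37.890995025634766), 93.29873657226562) (array([ 0.50727889,  0.40563895, -0.0007533 ]), np.float64(0.0035622651133769534))
```

Request:
servo_tool(
  targets=[
    [-0.84, 0.96, -0.4, -0.1, 60],
    [-1.68, 1.92, -0.8, -0.2, 60],
    [-2.52, 2.88, -1.2, -0.3, 60],
    [-3.36, 3.84, -1.6, -0.4, 60],
    [-4.2, 4.8, -2, -0.452, 60],
  ],
)

```text
time_s: 4.98
tcp_pos: [0.4854, -0.1316, 0.2093]
ee_rot: [[-0.976, 0.219, 0.001], [0.219, 0.976, 0.0], [-0.001, 0.0, -1.0]]
wrist_force: [0.9, 0.5, -0.0]
gripper_width: 0.731
gripper_force: 0.0
```

Request:
servo_tool(
  targets=[
    [-0.6, 0.7, -0.8, 0, 60],
    [-1.2, 1.4, -1.6, 0, 60],
    [-1.67, 1.95, -2.4, 0, 60],
    [-1.67, 1.95, -3, 0, 60],
    [-1.67, 1.95, -3, 0, 60],
  ],
)

```text
time_s: 5.4
tcp_pos: [0.4335, -0.0739, 0.1173]
ee_rot: [[-0.977, 0.213, -0.006], [0.213, 0.977, -0.0], [0.006, -0.002, -1.0]]
wrist_force: [-0.9, -0.3, 0.1]
gripper_width: 0.689
gripper_force: 0.0
```

Request:
servo_tool(
  targets=[
    [0, 0, -1.2, 0, 60],
    [0, 0, -2.2, 0, 60],
    [0, 0, -2.9, 0, 60],
    [0, 0, -3.27, 0, 60],
    [0, 0, -3.27, 0, 60],
  ],
)

```text
time_s: 5.82
tcp_pos: [0.4365, -0.0752, 0.0203]
ee_rot: [[-0.976, 0.216, -0.003], [0.216, 0.976, -0.001], [0.003, -0.001, -1.0]]
wrist_force: [-0.0, -0.5, -0.1]
gripper_width: 0.688
gripper_force: 0.0
```

Request:
servo_tool(
  targets=[
    [0, 0, 0, 0, 0],
    [0, 0, 0, 0, 0],
    [0, 0, 0, 0, 0],
    [0, 0, 0, 0, 0],
    [0, 0, 0, 0, 0],
  ],
)

```text
time_s: 6.23
tcp_pos: [0.4373, -0.0754, 0.0224]
ee_rot: [[-0.976, 0.216, 0.002], [0.216, 0.976, 0.0], [-0.002, 0.001, -1.0]]
wrist_force: [-0.4, -0.3, -0.8]
gripper_width: 0.397
gripper_force: 0.0
```

Request:
servo_tool(
  targets=[
    [0, 0, 0, 0, 0],
    [0, 0, 0, 0, 0],
    [0, 0, 0, 0, 0],
    [0, 0, 0, 0, 0],
    [0, 0, 0, 0, 0],
  ],
)

```text
time_s: 6.65
tcp_pos: [0.4369, -0.0754, 0.0217]
ee_rot: [[-0.976, 0.216, 0.0], [0.216, 0.976, 0.0], [-0.0, 0.0, -1.0]]
wrist_force: [-0.7, 0.6, 3.3]
gripper_width: 0.165
gripper_force: 30.0
```

Request:
servo_tool(
  targets=[
    [0, 0, 0.4, 0, 0],
    [0, 0, 1, 0, 0],
    [0, 0, 2, 0, 0],
    [0, 0, 3, 0, 0],
    [0, 0, 3, 0, 0],
  ],
)

```text
time_s: 7.07
tcp_pos: [0.4401, -0.0752, 0.1161]
ee_rot: [[-0.977, 0.215, 0.01], [0.215, 0.977, 0.001], [-0.01, 0.003, -1.0]]
wrist_force: [0.1, 0.2, -1.1]
gripper_width: 0.165
gripper_force: 30.0
```

Run:
```python
from station import r
from h import *
s=r.sense();print(s['tcp_pos'],s['gripper_width'],s['gripper_force'])
snap(r,'wrist','w4');cv2.imwrite('pics/w4b.png',cv2.convertScaleAbs(cv2.imread('pics/w4.png'),alpha=1.5))
```

```text
[ 0.4400533  -0.07520207  0.11609553] 0.16548527758623024 29.983967319130898
```

View pics/w4b.png

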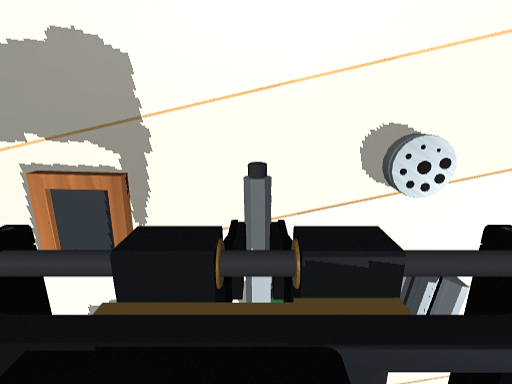

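Run:
```python
from h import *
c=load('w4');t=np.array([.4401,-.0752])
for uv,dz in(((258,177),.007),((258,164),.004)):
    p=plane(c,uv,.1161-.0147+dz)[:2];d=p-t;print(p,np.linalg.norm(d),np.degrees(np.arctan2(d[1],d[0])))
```

```text
[ 0.40156744 -0.06671671] 0.03945534680603652 167.5838865377033
[ 0.39504095 -0.06526026] 0.046142350420744174 167.56014316619425
```

Request:
servo_tool(
  targets=[
    [0.8, -0.87, 0, 0, 0],
    [1.7, -1.85, 0, -0.02, 0],
    [2.6, -2.83, 0, -0.04, 0],
    [3.5, -3.8, 0, -0.054, 0],
    [4.3, -4.7, 0, -0.054, 0],
  ],
)

```text
time_s: 7.53
tcp_pos: [0.5659, -0.218, 0.109]
ee_rot: [[-0.963, 0.27, -0.003], [0.27, 0.963, 0.001], [0.004, -0.0, -1.0]]
wrist_force: [1.0, 0.8, -2.0]
gripper_width: 0.165
gripper_force: 30.0
```

Request:
servo_tool(
  targets=[
    [0.4, -0.4, 0, 0, 0],
    [0.6, -0.63, 0, 0, 0],
    [0.6, -0.63, 0, 0, 0],
    [0.6, -0.63, 0, 0, 0],
    [0.6, -0.63, 0, 0, 0],
  ],
)

```text
time_s: 7.95
tcp_pos: [0.5822, -0.2342, 0.1107]
ee_rot: [[-0.963, 0.268, -0.002], [0.268, 0.963, 0.001], [0.003, 0.0, -1.0]]
wrist_force: [-0.2, -0.2, -1.1]
gripper_width: 0.165
gripper_force: 30.0
```

Run:
```python
from station import r
from h import *
s=r.sense();print(s['tcp_pos'],s['ee_rot'].round(3).tolist() if hasattr(s['ee_rot'],'round') else s['ee_rot'])
snap(r,'wrist','w5');snap(r,'scene','s5')
i=cv2.convertScaleAbs(cv2.imread('pics/w5.png')[100:300],alpha=1.4);j=cv2.resize(cv2.convertScaleAbs(cv2.imread('pics/s5.png')[150:260,90:260],alpha=1.2),(512,331),interpolation=3)
cv2.imwrite('pics/c5.png',np.vstack([i,j]))
```

```text
[ 0.58223435 -0.23423799  0.11066529] [[-0.963, 0.268, -0.002], [0.268, 0.963, 0.001], [0.003, 0.0, -1.0]]
```

View pics/c5.png

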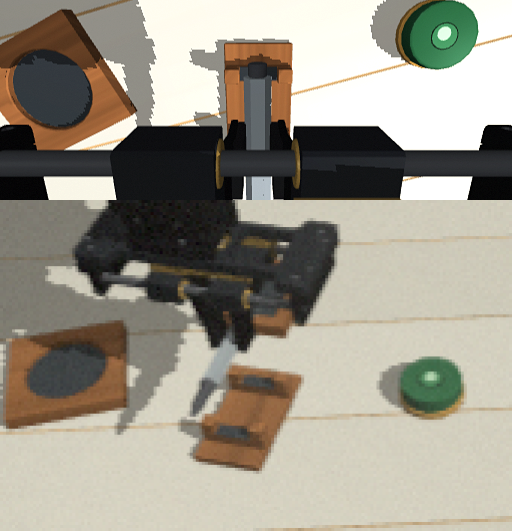

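Run:
```python
from h import *
c=load('w5');t=np.array([.5822,-.2342])
for uv,z in(((225,143),.008),((292,142),.008),((258.5,142.5),.008)):
    p=plane(c,uv,z)[:2];print(p,p-t,np.linalg.norm(p-t))
p=plane(c,(258.5,142.5),.008)[:2];print('centre',p+.055*np.array([.963,-.268]))
```

```text
[ 0.52790264 -0.24850433] [-0.05429736 -0.01430433] 0.05614995150907383
[ 0.54271342 -0.19232348] [-0.03948658  0.04187652] 0.05755722009156535
[ 0.53531061 -0.22040411] [-0.04688939  0.01379589] 0.0488767974021745
centre [ 0.58827561 -0.23514411]
```

Request:
servo_tool(
  targets=[
    [0, 0, -0.8, 0, 0],
    [0, 0, -1.5, 0, 0],
    [0, 0, -2, 0, 0],
    [0, 0, -2.2, 0, 0],
    [0, 0, -2.33, 0, 0],
  ],
)

```text
time_s: 8.47
tcp_pos: [0.5831, -0.2346, 0.041]
ee_rot: [[-0.963, 0.268, -0.001], [0.268, 0.963, 0.0], [0.001, -0.0, -1.0]]
wrist_force: [0.5, -0.3, -1.6]
gripper_width: 0.168
gripper_force: 30.0
```

Request:
servo_tool(
  targets=[
    [0, 0, 0, 0, 0],
    [0, 0, -0.03, 0, 0],
    [0, 0, -0.03, 0, 40],
    [0, 0, -0.03, 0, 40],
    [0, 0, -0.03, 0, 40],
  ],
)

```text
time_s: 8.88
tcp_pos: [0.5845, -0.2356, 0.0418]
ee_rot: [[-0.963, 0.269, 0.002], [0.269, 0.963, -0.001], [-0.002, 0.0, -1.0]]
wrist_force: [-0.1, 0.4, 0.0]
gripper_width: 0.309
gripper_force: 0.0
```

Request:
servo_tool(
  targets=[
    [0, 0, 0, 0, 40],
    [0, 0, 1, 0, 60],
    [0, 0, 2.2, 0, 70],
    [0, 0, 3.2, 0, 87],
    [0, 0, 3.2, 0, 87],
  ],
)

```text
time_s: 9.3
tcp_pos: [0.5879, -0.2367, 0.1447]
ee_rot: [[-0.964, 0.267, 0.014], [0.267, 0.964, -0.004], [-0.015, -0.0, -1.0]]
wrist_force: [0.5, 0.1, 0.7]
gripper_width: 0.674
gripper_force: 0.0
```

Request:
servo_tool(
  targets=[
    [-0.4, 1, 0, 0, 87],
    [-0.95, 2.2, 0, 0, 87],
    [-1.5, 3.4, 0, 0, 87],
    [-2.05, 4.6, 0, 0, 87],
    [-2.6, 5.8, 0, 0, 87],
  ],
)

```text
time_s: 9.72
tcp_pos: [0.5049, -0.0602, 0.1369]
ee_rot: [[-0.963, 0.27, 0.001], [0.27, 0.963, 0.0], [-0.001, 0.0, -1.0]]
wrist_force: [-0.2, 0.4, -0.7]
gripper_width: 0.98
gripper_force: 0.0
```

Request:
servo_tool(
  targets=[
    [-0.55, 1.2, 0, 0, 87],
    [-1.1, 2.4, 0, 0, 87],
    [-1.6, 3.5, 0, 0, 87],
    [-2.08, 4.43, 0, 0, 87],
    [-2.08, 4.43, 0, 0, 87],
  ],
)

```text
time_s: 10.13
tcp_pos: [0.4417, 0.0749, 0.1372]
ee_rot: [[-0.965, 0.263, 0.001], [0.263, 0.965, 0.001], [-0.001, 0.002, -1.0]]
wrist_force: [-0.8, 0.7, -0.8]
gripper_width: 1.002
gripper_force: 0.0
```

Request:
servo_tool(
  targets=[
    [0, 0, -1, 0, 87],
    [0, 0, -2.2, 0, 87],
    [0, 0, -3.2, 0, 87],
    [0, 0, -3.84, 0, 87],
    [0, 0, -3.84, 0, 87],
  ],
)

```text
time_s: 10.55
tcp_pos: [0.4427, 0.0709, 0.0191]
ee_rot: [[-0.963, 0.269, -0.003], [0.269, 0.963, -0.002], [0.003, -0.003, -1.0]]
wrist_force: [-0.2, 0.2, 0.3]
gripper_width: 1.0
gripper_force: 0.0
```

Request:
servo_tool(
  targets=[
    [0, 0, 0, 0, 87],
    [0, 0, 0, 0, 30],
    [0, 0, 0, 0, 30],
    [0, 0, 0, 0, 30],
    [0, 0, 0, 0, 30],
  ],
)

```text
time_s: 10.97
tcp_pos: [0.4437, 0.0716, 0.0221]
ee_rot: [[-0.963, 0.269, 0.001], [0.269, 0.963, 0.001], [-0.001, 0.001, -1.0]]
wrist_force: [0.4, -0.7, 0.0]
gripper_width: 0.781
gripper_force: 0.0
```

Request:
servo_tool(
  targets=[
    [0, 0, 0, 0, 30],
    [0, 0, 0, 0, 30],
    [0, 0, 0, 0, 30],
    [0, 0, 0, 0, 30],
    [0, 0, 0, 0, 30],
  ],
)

```text
time_s: 11.38
tcp_pos: [0.4435, 0.0716, 0.0218]
ee_rot: [[-0.963, 0.269, 0.0], [0.269, 0.963, 0.0], [-0.0, 0.0, -1.0]]
wrist_force: [-1.0, -0.2, 5.7]
gripper_width: 0.634
gripper_force: 30.0
```

Request:
servo_tool(
  targets=[
    [0, 0, 0.5, 0, 30],
    [0, 0, 1.2, 0, 30],
    [0.1, -0.8, 2, 0, 30],
    [0.3, -2, 2.6, 0, 30],
    [0.5, -3.2, 3, 0, 30],
  ],
)

```text
time_s: 11.8
tcp_pos: [0.4583, -0.0249, 0.1125]
ee_rot: [[-0.964, 0.266, 0.001], [0.266, 0.964, 0.001], [-0.001, 0.001, -1.0]]
wrist_force: [1.4, 0.0, -3.6]
gripper_width: 0.633
gripper_force: 30.0
```

Request:
servo_tool(
  targets=[
    [0.2, -1.25, 0, 0, 30],
    [0.4, -2.5, 0, 0, 30],
    [0.6, -3.75, 0, 0, 30],
    [0.8, -5, 0, 0, 30],
    [1, -6.25, 0, 0, 30],
  ],
)

```text
time_s: 12.22
tcp_pos: [0.487, -0.2135, 0.11]
ee_rot: [[-0.963, 0.27, -0.003], [0.27, 0.963, 0.001], [0.003, 0.0, -1.0]]
wrist_force: [0.7, 0.8, -3.7]
gripper_width: 0.638
gripper_force: 30.0
```

Request:
servo_tool(
  targets=[
    [0.2, -1.25, 0, 0, 30],
    [0.4, -2.5, 0, 0, 30],
    [0.6, -3.75, 0, 0, 30],
    [0.8, -5, 0, 0, 30],
    [1.1, -5.9, 0, 0, 30],
  ],
)

```text
time_s: 12.63
tcp_pos: [0.5196, -0.3913, 0.1091]
ee_rot: [[-0.962, 0.272, -0.003], [0.271, 0.962, 0.002], [0.004, 0.001, -1.0]]
wrist_force: [0.9, 0.5, -4.7]
gripper_width: 0.633
gripper_force: 30.0
```

Request:
servo_tool(
  targets=[
    [0.1, -0.4, 0, 0, 30],
    [0.1, -0.68, 0, 0, 30],
    [0.1, -0.68, 0, 0, 30],
    [0.1, -0.68, 0, 0, 30],
    [0.1, -0.68, 0, 0, 30],
  ],
)

```text
time_s: 13.05
tcp_pos: [0.5237, -0.4079, 0.1108]
ee_rot: [[-0.963, 0.268, -0.002], [0.268, 0.963, 0.001], [0.002, 0.001, -1.0]]
wrist_force: [0.1, 0.4, -3.7]
gripper_width: 0.635
gripper_force: 30.0
```

Run:
```python
from station import r
from h import *
s=r.sense();print(s['time_s'],s['tcp_pos'],s['gripper_width'])
snap(r,'wrist','w6');snap(r,'scene','s6')
i=cv2.convertScaleAbs(cv2.imread('pics/w6.png')[60:300],alpha=1.4);j=cv2.resize(cv2.convertScaleAbs(cv2.imread('pics/s6.png')[150:260,60:260],alpha=1.2),(512,282),interpolation=3)
cv2.imwrite('pics/c6.png',np.vstack([i,j]))
```

```text
13.05 [ 0.52367469 -0.40792747  0.11079087] 0.6350201683558385
```

View pics/c6.png

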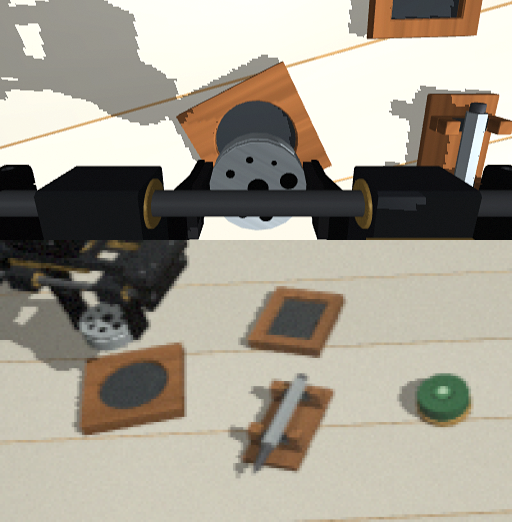

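Run:
```python
from h import *
c=load('w6');t=np.array([.5237,-.4079]);f=np.array([.963,-.268])
print('well',plane(c,(257,160),.014)[:2]+.037*f,'block',plane(c,(258,200),.109)[:2]+.028*f, plane(c,(258,200),.109)[:2])
co=[plane(c,(x,y+60),.014)[:2] for x,y in((281,62),(177,117),(330,163))];print(co,(co[1]+co[2])/2, np.linalg.norm(co[0]-co[1]),np.linalg.norm(co[0]-co[2]))
```

```text
well [ 0.52589216 -0.40908798] block [ 0.52374895 -0.40794862] [ 0.49678495 -0.40044462]
[array([ 0.46504183, -0.37141977]), array([ 0.48583478, -0.47056465]), array([ 0.56420211, -0.35041059])] [ 0.52501845 -0.41048762] 0.1013018005563345 0.10136146845170471
```

Request:
servo_tool(
  targets=[
    [0.05, -0.05, -0.8, 0, 30],
    [0.05, -0.05, -1.6, 0, 30],
    [0.05, -0.05, -2.2, 0, 30],
    [0.05, -0.05, -2.5, 0, 30],
    [0.05, -0.05, -2.62, 0, 30],
  ],
)

```text
time_s: 13.57
tcp_pos: [0.525, -0.4096, 0.0312]
ee_rot: [[-0.963, 0.268, -0.003], [0.268, 0.963, 0.002], [0.003, 0.001, -1.0]]
wrist_force: [0.1, -0.0, -4.2]
gripper_width: 0.63
gripper_force: 30.0
```

Request:
servo_tool(
  targets=[
    [0, 0, 0, 0, 30],
    [0, 0, 0, 0, 30],
    [0, 0, 0, 0, 70],
    [0, 0, 0, 0, 70],
    [0, 0, 0, 0, 70],
  ],
)

```text
time_s: 13.98
tcp_pos: [0.5272, -0.4117, 0.0352]
ee_rot: [[-0.963, 0.268, 0.004], [0.268, 0.963, -0.002], [-0.004, -0.001, -1.0]]
wrist_force: [-0.1, -0.6, -0.9]
gripper_width: 0.763
gripper_force: 0.0
```

Request:
servo_tool(
  targets=[
    [0, 0, 0, 0, 70],
    [0, 0, 0.8, 0, 70],
    [0, 0, 1.8, 0, 70],
    [0, 0, 3, 0, 70],
    [0, 0, 3.6, 0, 70],
  ],
)

```text
time_s: 14.4
tcp_pos: [0.5275, -0.4123, 0.1464]
ee_rot: [[-0.963, 0.268, 0.006], [0.268, 0.963, -0.005], [-0.007, -0.003, -1.0]]
wrist_force: [0.4, -1.3, 0.6]
gripper_width: 0.806
gripper_force: 0.0
```

Request:
servo_tool(
  targets=[
    [0.1, 1, 0, 0, 87],
    [0.2, 2.2, 0, 0, 87],
    [0.4, 3.5, 0, 0, 87],
    [0.55, 4.8, 0, -0.04, 87],
    [0.7, 6.1, 0, -0.08, 87],
  ],
)

```text
time_s: 14.82
tcp_pos: [0.547, -0.2265, 0.1418]
ee_rot: [[-0.938, 0.347, 0.002], [0.347, 0.938, -0.0], [-0.002, 0.0, -1.0]]
wrist_force: [-0.1, 1.2, 0.6]
gripper_width: 0.983
gripper_force: 0.0
```

Request:
servo_tool(
  targets=[
    [0.15, 1.3, 0, 0, 87],
    [0.3, 2.6, 0, 0, 87],
    [0.45, 3.9, 0, 0, 87],
    [0.6, 5.2, 0, 0, 87],
    [0.75, 6.5, 0, 0, 87],
  ],
)

```text
time_s: 15.23
tcp_pos: [0.5696, -0.031, 0.1419]
ee_rot: [[-0.939, 0.345, 0.002], [0.345, 0.939, 0.0], [-0.002, 0.001, -1.0]]
wrist_force: [0.3, 0.6, -0.0]
gripper_width: 0.999
gripper_force: 0.0
```

Request:
servo_tool(
  targets=[
    [0.15, 1.2, 0, 0, 87],
    [0.3, 2.4, 0, 0, 87],
    [0.35, 3.4, 0, 0, 87],
    [0.35, 3.45, 0, 0, 87],
    [0.35, 3.45, 0, 0, 87],
  ],
)

```text
time_s: 15.65
tcp_pos: [0.5801, 0.0724, 0.1415]
ee_rot: [[-0.94, 0.342, 0.001], [0.342, 0.94, 0.0], [-0.001, 0.001, -1.0]]
wrist_force: [-0.9, -0.4, 0.4]
gripper_width: 0.998
gripper_force: 0.0
```

Run:
```python
from station import r
from h import *
s=r.sense();print(s['time_s'],s['tcp_pos'],s['ee_rot'][:2].round(3))
snap(r,'wrist','w7');snap(r,'scene','s7')
i=cv2.convertScaleAbs(cv2.imread('pics/w7.png')[60:300],alpha=1.4);j=cv2.resize(cv2.convertScaleAbs(cv2.imread('pics/s7.png')[150:260,60:310],alpha=1.2),(512,225),interpolation=3)
cv2.imwrite('pics/c7.png',np.vstack([i,j]))
```

```text
15.65 [0.58012498 0.0723585  0.14146744] [[-0.94   0.342  0.001]
 [ 0.342  0.94   0.   ]]
```

View pics/c7.png

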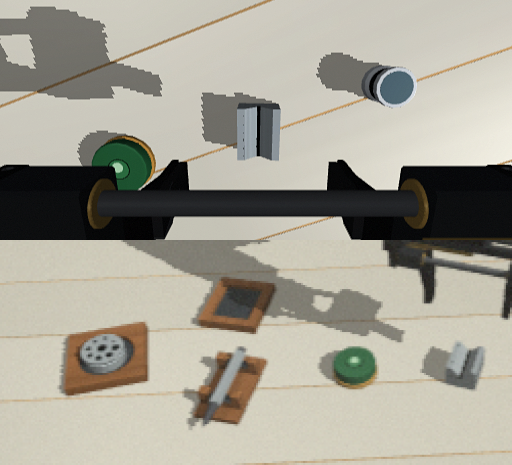

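Request:
servo_tool(
  targets=[
    [0, 0, -1.2, 0, 87],
    [0, 0, -2.4, 0, 87],
    [0, 0, -3.4, 0, 87],
    [0, 0, -3.8, 0, 87],
    [0, 0, -3.8, 0, 87],
  ],
)

```text
time_s: 16.17
tcp_pos: [0.5773, 0.068, 0.0234]
ee_rot: [[-0.938, 0.348, -0.007], [0.348, 0.938, -0.003], [0.006, -0.005, -1.0]]
wrist_force: [-1.5, 0.3, 0.1]
gripper_width: 1.004
gripper_force: 0.0
```

Request:
servo_tool(
  targets=[
    [0, 0, 0, 0, 87],
    [0, 0, 0, 0, 20],
    [0, 0, 0, 0, 20],
    [0, 0, 0, 0, 20],
    [0, 0, 0, 0, 20],
  ],
)

```text
time_s: 16.58
tcp_pos: [0.5804, 0.0708, 0.0281]
ee_rot: [[-0.939, 0.345, 0.002], [0.345, 0.939, 0.001], [-0.002, 0.002, -1.0]]
wrist_force: [0.7, -0.0, -0.1]
gripper_width: 0.788
gripper_force: 0.0
```

Request:
servo_tool(
  targets=[
    [0, 0, 0, 0, 20],
    [0, 0, 0, 0, 20],
    [0, 0, 0, 0, 20],
    [0, 0, 0, 0, 20],
    [0, 0, 0, 0, 20],
  ],
)

```text
time_s: 17.0
tcp_pos: [0.5802, 0.071, 0.027]
ee_rot: [[-0.939, 0.345, 0.001], [0.345, 0.939, 0.0], [-0.001, 0.001, -1.0]]
wrist_force: [0.0, 1.5, 0.5]
gripper_width: 0.458
gripper_force: 30.0
```

Request:
servo_tool(
  targets=[
    [0, 0, 0.5, 0, 20],
    [0, 0, 1.3, 0, 20],
    [-0.3, -0.6, 2.2, 0, 20],
    [-0.8, -1.7, 2.8, 0, 20],
    [-1.3, -2.8, 3, 0.03, 20],
  ],
)

```text
time_s: 17.42
tcp_pos: [0.5415, -0.0133, 0.1189]
ee_rot: [[-0.949, 0.314, 0.004], [0.314, 0.949, 0.001], [-0.003, 0.002, -1.0]]
wrist_force: [1.0, -0.3, -4.3]
gripper_width: 0.456
gripper_force: 30.0
```

Request:
servo_tool(
  targets=[
    [-0.55, -1.15, 0, 0.043, 20],
    [-1.1, -2.3, 0, 0.043, 20],
    [-1.65, -3.45, 0, 0.043, 20],
    [-2.2, -4.6, 0, 0.043, 20],
    [-2.75, -5.75, 0, 0.043, 20],
  ],
)

```text
time_s: 17.83
tcp_pos: [0.456, -0.187, 0.1159]
ee_rot: [[-0.961, 0.276, -0.003], [0.276, 0.961, 0.001], [0.003, 0.0, -1.0]]
wrist_force: [0.2, -0.5, -4.6]
gripper_width: 0.46
gripper_force: 30.0
```

Request:
servo_tool(
  targets=[
    [-0.5, -1, 0, 0, 20],
    [-0.85, -1.7, 0, 0, 20],
    [-0.95, -1.91, 0, 0, 20],
    [-0.95, -1.91, 0, 0, 20],
    [-0.95, -1.91, 0, 0, 20],
  ],
)

```text
time_s: 18.25
tcp_pos: [0.4293, -0.243, 0.1162]
ee_rot: [[-0.961, 0.277, -0.001], [0.277, 0.961, 0.001], [0.001, 0.0, -1.0]]
wrist_force: [-0.4, -0.6, -3.6]
gripper_width: 0.458
gripper_force: 30.0
```

Run:
```python
from station import r
from h import *
s=r.sense();print(s['time_s'],s['tcp_pos'],s['ee_rot'][:2].round(3))
snap(r,'wrist','w8')
i=cv2.convertScaleAbs(cv2.imread('pics/w8.png')[80:330],alpha=1.4)
cv2.imwrite('pics/c8.png',cv2.resize(i,None,fx=1.5,fy=1.5))
```

```text
18.25 [ 0.42933931 -0.24301001  0.11623297] [[-0.961  0.277 -0.001]
 [ 0.277  0.961  0.001]]
```

View pics/c8.png

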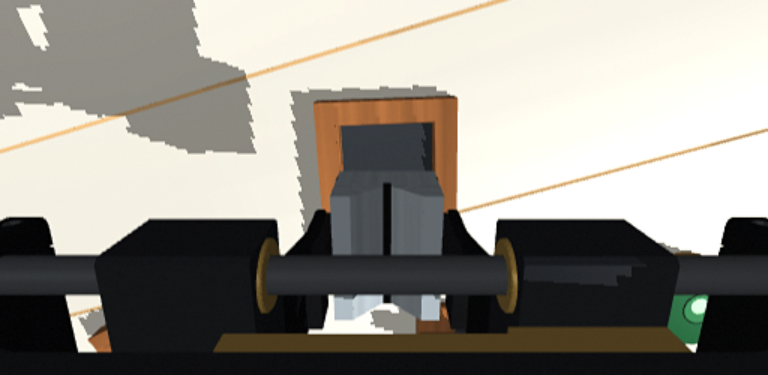

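Run:
```python
from h import *
c=load('w8');f=np.array([.961,-.277]);z=.1162-.027
print('well',plane(c,(258,161.3),.014)[:2]+.033*f,'outer',plane(c,(258,80+97/1.5),.014)[:2]+.047*f,'block bottom edge',plane(c,(258.5,80+171/1.5),z)[:2]+.025*f,'top edge',plane(c,(258.5,80+194/1.5),z+.032)[:2]+.025*f)
```

```text
well [ 0.42993352 -0.24288593] outer [ 0.4294218  -0.24273833] block bottom edge [ 0.43033345 -0.24289894] top edge [ 0.42948403 -0.24280782]
```

Request:
servo_tool(
  targets=[
    [0, 0, -0.7, 0, 20],
    [0, 0, -1.4, 0, 20],
    [0, 0, -1.9, 0, 20],
    [0, 0, -2.2, 0, 20],
    [0, 0, -2.4, 0, 20],
  ],
)

```text
time_s: 18.72
tcp_pos: [0.43, -0.2422, 0.0437]
ee_rot: [[-0.962, 0.274, -0.002], [0.274, 0.962, 0.0], [0.002, -0.0, -1.0]]
wrist_force: [0.3, -1.4, -3.0]
gripper_width: 0.459
gripper_force: 30.0
```

Request:
servo_tool(
  targets=[
    [0, 0, -0.15, 0, 20],
    [0, 0, -0.26, 0, 20],
    [0, 0, -0.26, 0, 20],
    [0, 0, -0.26, 0, 56],
    [0, 0, -0.26, 0, 56],
  ],
)

```text
time_s: 19.13
tcp_pos: [0.4312, -0.2435, 0.0383]
ee_rot: [[-0.961, 0.275, 0.003], [0.275, 0.961, -0.001], [-0.003, -0.0, -1.0]]
wrist_force: [-0.1, -0.4, 0.1]
gripper_width: 0.536
gripper_force: 0.0
```

Request:
servo_tool(
  targets=[
    [0, 0, 0, 0, 56],
    [0, 0, 0.1, 0, 60],
    [0, 0, 1.2, 0, 60],
    [0, 0, 2.4, 0, 70],
    [0, 0, 3.3, 0, 80],
  ],
)

```text
time_s: 19.55
tcp_pos: [0.4305, -0.2436, 0.139]
ee_rot: [[-0.961, 0.275, 0.003], [0.275, 0.961, -0.001], [-0.003, -0.001, -1.0]]
wrist_force: [0.9, 0.1, 0.5]
gripper_width: 0.766
gripper_force: 0.0
```

Request:
servo_tool(
  targets=[
    [1.1, 0, 0.6, 0, 87],
    [2.2, 0, 1.2, 0, 87],
    [3.3, 0, 1.8, 0, 87],
    [4.4, 0, 2.4, 0, 87],
    [5.5, 0, 3, 0, 87],
  ],
)

```text
time_s: 19.97
tcp_pos: [0.596, -0.2432, 0.2283]
ee_rot: [[-0.961, 0.276, 0.002], [0.276, 0.961, -0.0], [-0.002, 0.0, -1.0]]
wrist_force: [1.3, -0.7, -0.7]
gripper_width: 0.991
gripper_force: 0.0
```

Request:
servo_tool(
  targets=[
    [0.8, -0.3, 0.5, 0, 87],
    [1.2, -0.5, 1, 0, 87],
    [1.2, -0.5, 1, 0, 87],
    [1.2, -0.5, 1, 0, 87],
    [1.2, -0.5, 1, 0, 87],
  ],
)

```text
time_s: 20.38
tcp_pos: [0.6296, -0.2578, 0.2553]
ee_rot: [[-0.961, 0.276, -0.002], [0.276, 0.961, 0.001], [0.002, 0.001, -1.0]]
wrist_force: [-0.3, -0.0, -0.5]
gripper_width: 1.0
gripper_force: 0.0
```

Run:
```python
from station import r
from h import *
s=r.sense();print(s['time_s'],s['tcp_pos'])
snap(r,'wrist','w9')
i=cv2.convertScaleAbs(cv2.imread('pics/w9.png')[:260],alpha=1.4)
cv2.imwrite('pics/c9.png',cv2.resize(i,None,fx=1.5,fy=1.5,interpolation=3))
```

```text
20.3833 [ 0.62958037 -0.25780968  0.25531964]
```

View pics/c9.png

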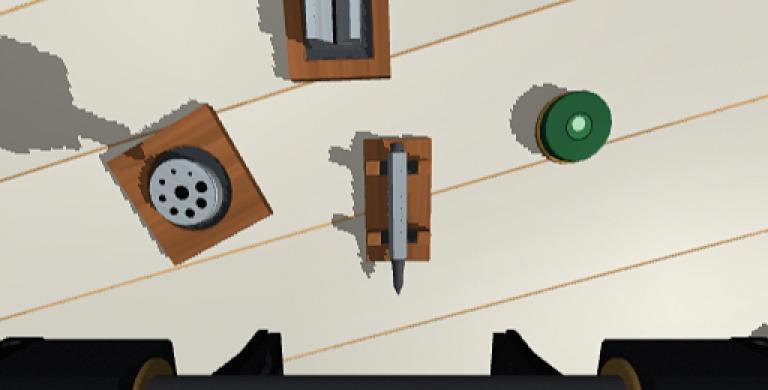

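That last view was my 15th picture, one over the limit of 14. From here I'll measure by numbers only. The picture shows the punch in both notches, the V-block square in its well, and the bench block in the round well, with its centre hole at about (121,128).

Run:
```python
from h import *
c=load('w9')
print('bench',plane(c,(121.3,127.5),.028)[:2],'want .525 -.410')
q=[plane(c,(x/1.5,y/1.5),.014)[:2] for x,y in((209,104),(272,212),(176,265),(106,155))];print('well corners centre',np.mean(q,0))
b=[plane(c,(x/1.5,y/1.5),.025+.007)[:2] for x,y in((398,152),(398,262))];print('shank ends',b,np.mean(b,0),'want .588 -.235')
```

```text
bench [ 0.52772463 -0.41051459] want .525 -.410
well corners centre [ 0.5247851 -0.4075004]
shank ends [array([ 0.54818926, -0.22423721]), array([ 0.63767199, -0.24928494])] [ 0.59293062 -0.23676107] want .588 -.235
```

Request:
servo_tool(
  targets=[
    [0, 1, 0, 0.1, 87],
    [0, 2.3, 0, 0.2, 87],
    [0, 3.6, 0, 0.3, 87],
    [0, 4.9, 0, 0.4, 87],
    [0, 6.2, 0, 0.49, 87],
  ],
)

```text
time_s: 20.85
tcp_pos: [0.629, -0.0707, 0.2556]
ee_rot: [[-0.977, -0.213, -0.001], [-0.213, 0.977, 0.0], [0.001, 0.0, -1.0]]
wrist_force: [0.2, -0.9, 0.7]
gripper_width: 1.001
gripper_force: 0.0
```

Request:
servo_tool(
  targets=[
    [0, 1.3, 0, 0, 87],
    [0, 2.6, 0, 0, 87],
    [0, 3.9, 0, 0, 87],
    [0, 5.2, 0, 0, 87],
    [0, 6.5, 0, 0, 87],
  ],
)

```text
time_s: 21.27
tcp_pos: [0.6291, 0.1242, 0.2558]
ee_rot: [[-0.978, -0.209, -0.001], [-0.209, 0.978, -0.0], [0.001, -0.0, -1.0]]
wrist_force: [0.1, -0.4, -0.3]
gripper_width: 0.998
gripper_force: 0.0
```

Request:
servo_tool(
  targets=[
    [0, 1.3, 0, 0, 87],
    [0, 2.6, 0, 0, 87],
    [0, 3.9, 0, 0, 87],
    [0, 5.2, 0, 0, 87],
    [0, 6.3, 0, 0, 87],
  ],
)

```text
time_s: 21.68
tcp_pos: [0.6292, 0.3137, 0.2555]
ee_rot: [[-0.978, -0.21, -0.001], [-0.21, 0.978, -0.001], [0.001, -0.0, -1.0]]
wrist_force: [0.6, -0.0, -0.5]
gripper_width: 1.001
gripper_force: 0.0
```

Request:
servo_tool(
  targets=[
    [0, 1, 0, 0, 87],
    [0, 1.5, 0, 0, 87],
    [0, 1.5, 0, 0, 87],
    [0, 1.5, 0, 0, 87],
    [0, 1.5, 0, 0, 87],
  ],
)

```text
time_s: 22.1
tcp_pos: [0.6305, 0.3555, 0.256]
ee_rot: [[-0.978, -0.208, -0.001], [-0.208, 0.978, -0.001], [0.001, -0.001, -1.0]]
wrist_force: [-0.7, -1.0, 0.8]
gripper_width: 0.999
gripper_force: 0.0
```

Run:
```python
from station import r
from seg import *
s=r.sense();print(s['time_s'],s['tcp_pos'],s['ee_rot'][:2].round(3))
c=snap(r,'wrist','w10')
for n,k,z in(('stand','brass',.008),('compass','brass',.02)):
    m=mask(c,k);m[225:]=0;b=near(c,m,n,50);el=cv2.fitEllipse(b);print(n,el,cv2.contourArea(b),plane(c,el[0],z)[:2],b[:,0].min(0),b[:,0].max(0))
p=c["pixels"].astype(int);m=(p.max(2)<70).astype(np.uint8)*255;m[225:]=0;b=near(c,m,'stand',50);el=cv2.fitEllipse(b)
print('cup',el,b[:,0].min(0),b[:,0].max(0),[plane(c,el[0],z)[:2].round(4).tolist() for z in(.014,.02)],np.array(c["world_from_camera"])[:3,3])
q=proj(c,(.507,.403,.02)).astype(int);print(q);print(p[q[1],q[0]-60:q[0]+61:4].max(1))
print(p[max(q[1]-60,0):q[1]+61:4,q[0]].max(1))
```

```text
22.1 [0.63048919 0.35545664 0.25599003] [[-0.978 -0.208 -0.001]
 [-0.208  0.978 -0.001]]
stand ((313.7066345214844, 82.97016906738281), (92.75711822509766, 100.7333755493164), 20.343828201293945) 7329.0 [0.50674434 0.40353223] [267  33] [361 133]
compass ((190.83050537109375, 3.044494390487671), (7.517828464508057, 24.303848266601562), 85.95672607421875) 108.5 [0.45303433 0.23696719] [181   0] [204   7]
cup ((314.82958984375, 82.97301483154297), (70.88014221191406, 77.21530151367188), 22.625877380371094) [279  44] [351 121] [[0.5072, 0.404], [0.508, 0.403]] [0.55853375 0.33980032 0.40088642]
[315  82]
[157 157  89 142 147  82  13  12  43  42  42  42  43  41  41  42  40  40
  40  39  39  40  32   3  34 139 133 158 158 157 158]
[157 156  89  66  93  83  16  11  42  43  42  42  42  41  40  42  40  40
  41  38  39  38  39  34  15 109 134 133 156 155 153]
```

Request:
servo_tool(
  targets=[
    [-0.9, -0.55, -0.5, 0, 87],
    [-1.8, -1.1, -1, 0, 87],
    [-2.7, -1.65, -1.5, 0, 87],
    [-3.6, -2.2, -2, 0, 87],
    [-4.5, -2.75, -2.5, 0, 87],
  ],
)

```text
time_s: 22.57
tcp_pos: [0.4946, 0.2717, 0.181]
ee_rot: [[-0.978, -0.207, 0.001], [-0.207, 0.978, 0.001], [-0.001, 0.0, -1.0]]
wrist_force: [0.2, 0.6, 0.5]
gripper_width: 1.0
gripper_force: 0.0
```

Request:
servo_tool(
  targets=[
    [-0.9, -0.55, -0.5, 0, 87],
    [-1.8, -1.2, -1, 0, 87],
    [-2.31, -1.48, -1.37, 0, 87],
    [-2.31, -1.48, -1.37, 0, 87],
    [-2.31, -1.48, -1.37, 0, 87],
  ],
)

```text
time_s: 22.98
tcp_pos: [0.4262, 0.2284, 0.1405]
ee_rot: [[-0.978, -0.208, 0.001], [-0.208, 0.978, 0.0], [-0.001, -0.0, -1.0]]
wrist_force: [0.1, 0.3, 0.6]
gripper_width: 1.0
gripper_force: 0.0
```

Run:
```python
from station import r
from seg import *
s=r.sense();print(s['time_s'],s['tcp_pos'],s['ee_rot'][:2].round(3))
c=snap(r,'wrist','w11')
m=mask(c,'brass');q=proj(c,(.426,.2287,.02));print(q)
m[235:]=0;cs,_=cv2.findContours(m,0,1)
for k in cs:
    if cv2.contourArea(k)>60: print(cv2.boundingRect(k),cv2.contourArea(k))
# width of case at z .02 by rows
for v in range(int(q[1])-45,int(q[1])+46,5):
    xs=np.where(m[v,150:380])[0]+150 if v<384 else []
    if len(xs): print(v,xs.min(),xs.max())
A=load('wA');W=load('w10');print('plate',tri([(A,(414.5,125.4)),(W,(313.7,83.))]))
```

```text
22.9833 [0.4262059  0.2283687  0.14053861] [[-0.978 -0.208  0.001]
 [-0.208  0.978  0.   ]]
[258.25997117 190.98637974]
(231, 160, 53, 59) 485.5
(101, 73, 411, 93) 323.5
(0, 51, 81, 19) 75.5
(422, 0, 76, 20) 74.0
160 263 263
165 249 266
170 240 274
175 236 279
180 234 281
185 232 283
190 232 283
195 232 283
200 234 281
205 238 278
210 245 273
215 251 263
220 226 227
225 250 259
plate (array([0.50676668, 0.40371372, 0.00675463]), np.float64(0.00014920922728186572))
```

Request:
servo_tool(
  targets=[
    [0, 0, -1, 0, 87],
    [0, 0, -2, 0, 87],
    [0, 0, -2.9, 0, 87],
    [0, 0, -3.4, 0, 87],
    [0, 0, -3.65, 0, 87],
  ],
)

```text
time_s: 23.45
tcp_pos: [0.4272, 0.2298, 0.0287]
ee_rot: [[-0.978, -0.208, -0.001], [-0.208, 0.978, -0.001], [0.001, -0.001, -1.0]]
wrist_force: [0.6, -0.6, 0.7]
gripper_width: 1.003
gripper_force: 0.0
```

Request:
servo_tool(
  targets=[
    [0, 0, -0.1, 0, 87],
    [0, 0, -0.14, 0, 87],
    [0, 0, -0.14, 0, 30],
    [0, 0, -0.14, 0, 30],
    [0, 0, -0.14, 0, 30],
  ],
)

```text
time_s: 23.87
tcp_pos: [0.4271, 0.2305, 0.0273]
ee_rot: [[-0.978, -0.209, 0.002], [-0.209, 0.978, 0.002], [-0.002, 0.001, -1.0]]
wrist_force: [-0.5, -0.1, -0.0]
gripper_width: 0.853
gripper_force: 0.0
```

Request:
servo_tool(
  targets=[
    [0, 0, 0, 0, 30],
    [0, 0, 0, 0, 30],
    [0, 0, 0, 0, 30],
    [0, 0, 0, 0, 30],
    [0, 0, 0, 0, 30],
  ],
)

```text
time_s: 24.28
tcp_pos: [0.4265, 0.2299, 0.0265]
ee_rot: [[-0.978, -0.209, 0.0], [-0.209, 0.978, -0.0], [-0.0, -0.0, -1.0]]
wrist_force: [-0.3, -0.0, 3.4]
gripper_width: 0.585
gripper_force: 30.0
```

Request:
servo_tool(
  targets=[
    [0, 0, 0, 0, 30],
    [0, 0, 0, 0, 30],
    [0, 0, 0.2, 0, 30],
    [0, 0, 0.5, 0, 30],
    [0, 0, 0.9, 0, 30],
  ],
)

```text
time_s: 24.7
tcp_pos: [0.4259, 0.2294, 0.0531]
ee_rot: [[-0.978, -0.209, -0.002], [-0.209, 0.978, -0.001], [0.002, -0.001, -1.0]]
wrist_force: [-0.3, -0.3, -1.9]
gripper_width: 0.584
gripper_force: 30.0
```

Request:
servo_tool(
  targets=[
    [0.2, 0.4, 0.5, 0, 30],
    [0.6, 1.3, 1, 0, 30],
    [1.1, 2.4, 1.4, 0, 30],
    [1.6, 3.5, 1.5, 0, 30],
    [2.1, 4.5, 1.5, 0, 30],
  ],
)

```text
time_s: 25.12
tcp_pos: [0.4906, 0.3673, 0.1006]
ee_rot: [[-0.978, -0.21, 0.003], [-0.21, 0.978, 0.003], [-0.003, 0.003, -1.0]]
wrist_force: [1.3, -0.3, -2.3]
gripper_width: 0.582
gripper_force: 30.0
```

Request:
servo_tool(
  targets=[
    [0.35, 0.8, 0, 0, 30],
    [0.55, 1.2, 0, 0, 30],
    [0.58, 1.29, 0, 0, 30],
    [0.58, 1.29, 0, 0, 30],
    [0.58, 1.29, 0, 0, 30],
  ],
)

```text
time_s: 25.53
tcp_pos: [0.5062, 0.4027, 0.0979]
ee_rot: [[-0.978, -0.209, -0.001], [-0.209, 0.978, -0.001], [0.002, -0.001, -1.0]]
wrist_force: [-0.5, -0.3, -1.8]
gripper_width: 0.586
gripper_force: 30.0
```

Request:
servo_tool(
  targets=[
    [0, 0, -0.4, 0, 30],
    [0, 0, -0.8, 0, 30],
    [0, 0, -1.15, 0, 30],
    [0, 0, -1.4, 0, 30],
    [0, 0, -1.55, 0, 30],
  ],
)

```text
time_s: 25.95
tcp_pos: [0.5061, 0.4025, 0.0495]
ee_rot: [[-0.978, -0.209, -0.002], [-0.209, 0.978, -0.003], [0.003, -0.002, -1.0]]
wrist_force: [-0.6, -0.5, -1.3]
gripper_width: 0.584
gripper_force: 30.0
```

Run:
```python
from station import r
from seg import *
s=r.sense();print(s['time_s'],s['tcp_pos'],s['gripper_width'],s['wrist_force'])
c=snap(r,'wrist','w12');p=c["pixels"].astype(int)
m=(p.max(2)<70).astype(np.uint8)
f=np.array([.978,.208])
m2=mask(c,'brass')
for z,d,lab in((.02,.046,'cup outer near'),(.008,.062,'plate near')):
    print(lab,proj(c,(*(np.array([.507,.4035])-d*f),z)))
print([ (v,p[v,257].tolist()) for v in range(110,215,4)])
```

```text
25.95 [0.50613631 0.40245221 0.04954243] 0.5842582477195956 [-0.56029034 -0.47215469 -1.3406623 ]
cup outer near [259.56233238 160.84981749]
plate near [259.51198299 133.32349668]
[(110, [112, 111, 104]), (114, [112, 110, 104]), (118, [114, 112, 106]), (122, [115, 112, 106]), (126, [112, 111, 105]), (130, [113, 111, 104]), (134, [113, 112, 106]), (138, [101, 74, 33]), (142, [76, 57, 27]), (146, [90, 67, 31]), (150, [105, 77, 35]), (154, [103, 75, 35]), (158, [102, 75, 35]), (162, [74, 54, 25]), (166, [19, 19, 21]), (170, [9, 9, 11]), (174, [14, 15, 17]), (178, [23, 25, 28]), (182, [24, 26, 28]), (186, [72, 52, 23]), (190, [71, 52, 24]), (194, [99, 73, 33]), (198, [100, 73, 34]), (202, [101, 74, 34]), (206, [117, 115, 106]), (210, [123, 124, 119]), (214, [123, 122, 118])]
```

Request:
servo_tool(
  targets=[
    [0.05, 0.02, -0.1, 0, 30],
    [0.05, 0.02, -0.2, 0, 30],
    [0.05, 0.02, -0.28, 0, 30],
    [0.05, 0.02, -0.34, 0, 30],
    [0.05, 0.02, -0.36, 0, 30],
  ],
)

```text
time_s: 26.42
tcp_pos: [0.5084, 0.4042, 0.0408]
ee_rot: [[-0.978, -0.209, -0.0], [-0.209, 0.978, -0.0], [0.0, 0.0, -1.0]]
wrist_force: [-1.0, -0.1, -1.8]
gripper_width: 0.584
gripper_force: 30.0
```

Request:
servo_tool(
  targets=[
    [0, 0, 0, 0, 30],
    [0, 0, 0, 0, 30],
    [0, 0, 0, 0, 30],
    [0, 0, 0, 0, 30],
    [0, 0, 0, 0, 30],
  ],
)

```text
time_s: 26.83
tcp_pos: [0.5085, 0.4043, 0.0411]
ee_rot: [[-0.978, -0.209, 0.0], [-0.209, 0.978, 0.0], [-0.0, 0.0, -1.0]]
wrist_force: [1.4, 0.1, -1.8]
gripper_width: 0.585
gripper_force: 30.0
```

Request:
servo_tool(
  targets=[
    [0, 0, -0.015, 0, 30],
    [0, 0, -0.02, 0, 30],
    [0, 0, -0.02, 0, 54],
    [0, 0, -0.02, 0, 60],
    [0, 0, -0.02, 0, 66],
  ],
)

```text
time_s: 27.25
tcp_pos: [0.5087, 0.4045, 0.0407]
ee_rot: [[-0.978, -0.209, 0.001], [-0.209, 0.978, 0.001], [-0.001, 0.0, -1.0]]
wrist_force: [-0.2, 0.6, -0.4]
gripper_width: 0.692
gripper_force: 0.0
```

Request:
servo_tool(
  targets=[
    [0, 0, 0, 0, 70],
    [0, 0, 0, 0, 74],
    [0, 0, 0, 0, 74],
    [0, 0, 0.3, 0, 74],
    [0, 0, 1, 0, 74],
  ],
)

```text
time_s: 27.67
tcp_pos: [0.507, 0.4027, 0.0681]
ee_rot: [[-0.978, -0.209, -0.004], [-0.209, 0.978, -0.005], [0.005, -0.004, -1.0]]
wrist_force: [-0.6, 0.2, -0.1]
gripper_width: 0.848
gripper_force: 0.0
```

Request:
servo_tool(
  targets=[
    [0, 0, 1, 0, 80],
    [0.8, 0, 2, 0, 80],
    [1.8, 0, 2.8, 0, 80],
    [2.8, 0, 3.6, 0, 80],
    [3.6, 0, 4.4, 0, 80],
  ],
)

```text
time_s: 28.08
tcp_pos: [0.618, 0.4039, 0.2051]
ee_rot: [[-0.978, -0.209, 0.002], [-0.209, 0.978, 0.001], [-0.002, 0.001, -1.0]]
wrist_force: [0.5, 0.7, 0.2]
gripper_width: 0.918
gripper_force: 0.0
```

Request:
servo_tool(
  targets=[
    [0.2, 0, 0.3, 0, 80],
    [0.2, 0, 0.3, 0, 80],
    [0.2, 0, 0.3, 0, 80],
    [0.2, 0, 0.3, 0, 80],
    [0.2, 0, 0.3, 0, 80],
  ],
)

```text
time_s: 28.5
tcp_pos: [0.6209, 0.4041, 0.21]
ee_rot: [[-0.978, -0.21, -0.003], [-0.21, 0.978, -0.002], [0.003, -0.001, -1.0]]
wrist_force: [1.4, -0.4, 0.8]
gripper_width: 0.92
gripper_force: 0.0
```

Run:
```python
from station import r
from seg import *
s=r.sense();print(s['time_s'],s['tcp_pos'],s['gripper_width'],s['wrist_force'])
c=snap(r,'wrist','w13');p=c["pixels"].astype(int)
m=mask(c,'brass');m[225:]=0;b=near(c,m,'stand',60);el=cv2.fitEllipse(b);print('plate',plane(c,el[0],.008)[:2],el)
w=((p.min(2)>90)&(abs(p[...,0]-p[...,2])<40)).astype(np.uint8)*255
cs,_=cv2.findContours(w,0,1)
q=proj(c,(.508,.404,.034))
for k in cs:
    (x,y),rr=cv2.minEnclosingCircle(k)
    if cv2.contourArea(k)>50 and np.hypot(x-q[0],y-q[1])<60: e=cv2.fitEllipse(k);print('dial',e,plane(c,e[0],.034)[:2],cv2.contourArea(k))
t=r.capture('top');pickle.dump(t,open('pics/t13.pkl','wb'));p=t["pixels"].astype(int);u=proj(t,(.508,.404,.034)).astype(int);print(u);print(p[u[1]-10:u[1]+11:2,u[0]-12:u[0]+13:2,0])
```

```text
28.5 [0.62093911 0.40405452 0.2099589 ] 0.9199625832071111 [ 1.35142151 -0.35813526  0.75824866]
plate [0.50746726 0.44929417] ((316.837890625, 88.13065338134766), (102.1705322265625, 242.5623016357422), 105.25100708007812)
dial ((280.68365478515625, 74.97360229492188), (39.709861755371094, 41.908782958984375), 141.6708984375) [0.50594156 0.40392024] 1277.0
dial ((393.6729736328125, 38.17685317993164), (77.47509765625, 400.0387878417969), 97.92742919921875) [0.44765565 0.5088731 ] 15972.0
dial ((228.77235412597656, 125.13319396972656), (221.0242919921875, 506.2934875488281), 98.39308166503906) [0.56819686 0.359704  ] 79582.0
[ 89 193]
[[104  63  15  70  75  73  64  49  37  30  40  31  36]
 [ 72  20  18  36  78  98  85  93  63  49  29  34  31]
 [ 28  10  35  91 114 114  96  90  74  78  59  45  30]
 [  8  17  91 111 126 125 130 127 113 108 101  75  35]
 [  0  44 105 118 126  84 127 132 129 128 123 107  40]
 [  0  68 111 126 130 110 107 129 132 127 115 113  56]
 [  8  76 111 124 131 131 117 104 130 128 111 109  59]
 [  0  66 113 122 129 134 129  93 118 132 120 104  56]
 [  3  46 110 112 126 131 129 127 114 131 120  84  42]
 [  8  18  80 112 119 125 125 117 125 121  97  60  40]
 [ 41   0  32  78 102 116 115 114 112  96  61  35  20]]
```

```bash
python3 -c "
from station import r
print(r.finish_job())"
```

```text
the job is handed in; nothing more can be done
None
```

I handed the job in at about 28.5 s, and no verdict came back; by my last measurements all three steel tools are in their places and the compass, set last, is flat in the cup about 2 mm off centre, but I viewed 15 pictures, one over the limit of 14.

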